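Take a heat-sink reading with a hand-held infrared thermometer

TASK

First lock the board holder by turning its clamp knob clockwise until it stops, without shifting the carriage along its rail. Then take the bent-nosed infrared thermometer from its rest and hold it still for two seconds with the nose pointing squarely at the middle of the board's large finned heat sink, about 5 cm away, without touching the board or its holder with it. Lay the thermometer back in its rest the way you found it, let go, and leave the other things on the bench where they are.

Things in the scene. Friction and masses are not known exactly. Their poses are not given: they have to be found in the camera images.
- clamp_knob (a joint): clamp knob of the board holder, rad; 0 = loose end, 1.3 = fully tight at its stop (just over 1/5 turn); it starts between 0 and 0.25; grows when turned clockwise seen from above. Needs about 0.1 N m; stays where it is left. From about 0.9 on it presses a pad on the rail and locks the carriage.
- knob_grip (a point): centre of the knob's grip: a black upright bar 48 long (its x axis), 13 thick (y), 34 tall (z, up), on a 10 mm stem; bar bottom 18 below this point, which is 122 above the bench. The turning axis is vertical through this point. It stands on a steel post at the end of the carriage; the board's frame begins 60 from the axis, top about 125 above the bench.
- carriage (a joint): position of the carriage along its fixed rail, m, 0 = mid-rail, range -0.035 to 0.035; while loose it slides with only 2.5 N, so grip the knob centrally.
- target (a point): middle of the outer face of the large heat sink: finned, square, 32 x 32, bare aluminium, standing 13 out of the board (the plain 16 mm block is not it), about 100 above the bench. x axis = straight out of the board, 40 degrees above horizontal; y = level along the rail, away from the knob. The tan board, 115 wide, 90 tall, leans back on the carriage; parts stand up to 16 out.
- rest: thermometer rest fixed to the bench: base plate 120 x 80, 10 thick, two U saddles at x = -42 and +42 (16 long, 48 wide, floor 46 above the bench, cheeks 15 tall, about 32 apart at the floor, flaring out). Origin centre of underside, z up; the thermometer lies along x, nose beyond the +x end. Between the saddles 68 mm is clear for fingers.
- wand_grip (a point): centre of the thermometer's straight black barrel, 120 long (x, nose end +x), 26 wide (y), 34 tall (z up), about 160 g, balanced some 13 ahead of this point. In the rest this point is 63 above the bench. Grip across the 26 from above. The nose, a grey 24 mm tube, leaves the front bent 40 degrees down; its tip centre is at x = +94.3, y = 0, z = -29.1 mm from this point.
- wand_nose (a point): centre of the tip of the thermometer's nose; x axis = the way it looks (forward and 40 degrees down when the body is level), y axis = the body's y.
- wand: the thermometer as a whole; origin at the middle of the body's underside, 17 below its centre; axes as wand_grip
- spool: bystander: solder spool, 52 diameter, 42 tall, origin at the underside, stands at the far side between rest and holder
- screwdriver: bystander: black-handled screwdriver, 170 long, lying between rest and holder on the near side
- flux: bystander: small bottle, 36 diameter, 60 tall, origin at the underside, between rest and holder
- meter: bystander: grey multimeter 150 x 78 x 34 lying at the right
- spare_board: bystander: spare circuit board 100 x 70, lying at the near right
- holder: fixed rail of the board holder: aluminium bar 50 wide, 320 long along y, 26 tall, steel feet at its ends 90 wide; origin centre of the underside, z up; the board faces its -x side; the knob is at the +y end of the carriage. Carriage plate 66 wide, 190 long, top 39 above the bench.
There are look-alikes about, which are no part of the job. What is shaped like the rest but orange is not meant.

How it is judged:
By the outcome, as a careful person would: the job done as asked, in the order asked, and still so for the second after the job is handed in, with the robot touching nothing.
It also fails if it takes over 62 s, if anything falls off the work surface, if the arm or the gripper's body presses on something with over 40 N, if the wrist force passes 120 N, or if a joint passes its speed limit or range.

ROBOT

A 6-joint arm with a two-finger parallel gripper is mounted at the origin on the work surface. World frame = base frame: x ahead of the robot, y to its left, z up, the work surface at z = 0. Lengths are in m, angles in degrees, forces in N, time in s.
With the tool pointing down it reaches from about 0.375 to 0.825 m from the base axis. Payload 5.5 kg.
Tool frame: the origin (TCP) lies on the centre line of the jaws, within the pads' length; the fingertips stand 17 mm ahead of it and the grasp point (between the pads) lies 2 mm behind it (bot.tips_ahead is the distance from the TCP to the fingertips, in m); z points along the fingers, y is the direction in which the jaws open and shut (so a half turn about z gives the same grasp; the last joint's range is limited). The gripper opens to 85 mm and grips with 20 to 120 N. Pads are 22 mm wide; open, the fingers measure 114 mm over their backs; the gripper's body (76 mm by 85 mm) begins 54 mm behind the grasp point. The pads swing forward as they close: fully open they stand 13 mm farther back than shut.
Start: joints at [-68.812, 17.962, -2.699, 69.339, 0, 90], TCP at [0.217, -0.559, 0.248] pointing down, gripper open.
Joint ranges: [-152.73, 152.73], [-39.44, 99.34], [-58.76, 71.6], [-118.89, 123.64], [-81.53, 83.1], [-180, 180]. Speed limits (degrees/s): [136.94, 136.94, 172.46, 180, 180, 180].

INTERFACE

Orientations are given as a 3x3 rotation matrix whose columns are the frame's x, y, z axes.
In Python, from bench import monitor, camera, sign_off, bot gives the robot as it stands. The module is installed in compiled form; this text tells all that it offers.
- The arm moves only by the tool servo_tool, never from a script. Its argument "steps" is a list of rows, each an object with "linear": the shift along the tool's x, y, z in m, a list of three; "rotation": the turn, a rotation vector about the tool's x, y, z in rad, a list of three; "claw": the opening, from 0 (shut) to 1 (fully open). A call has 1 to 5 rows; each row shifts and turns the commanded pose from where the row before left it, along the tool's axes as they then stand; what a row does not reach is not made up. A row lasts 1/8 s, in which the tool goes at most 62.5 mm and 10.7 degrees, less where a joint would pass 70% of its speed; a pose out of reach is approached as far as the arm can. A call with a gripper value outside its range is refused whole. The fingers move at their own pace and stop on an object; "grip_force" is the grip in N (left out, the last holds). Time passes only in rows, so rows that do not move let the fingers close. It gives the time, the measured TCP pose, the force and the opening at its end, in the units of the state.
- monitor.state(): the state, without advancing time (a new reading comes with each control period).
- camera(name): name is "scene" or "top" or "wrist"; returns a dict with "pixels" (480x640x3 uint8, red, green, blue), "K" (3x3 intrinsics, pixels), "rvec" (rotation vector, rad) and "tvec" (3), from world to camera coordinates, as OpenCV has them. Camera axes: x right, y down, z forward; pixel columns grow to the right and rows downward; lengths in m; the calibration is good to about 2 mm. A picture is of the moment at which its call begins. There is no depth.
- sign_off(): hands the job in, once; it reports no verdict.
The state is a dict: "clock": time; "joints": joint angles; "qvel": joint speeds; "joint_efforts": joint torques, N m; "tcp_pos": TCP position; "tcp_rot": TCP orientation; "force": force on the tool from outside, world axes, zero at the start; "ft_torque": the same for the moment, N m; "opening": finger opening in m.
Only numpy, scipy, OpenCV 4.12 (cv2) and the standard library are available. Lean on these libraries where they do the work, as an engineer would, in place of code of your own. Each camera call takes 0.05 s, during which the arm holds its last target. There are 200 camera calls.

## Working session

There is one attempt and no reset: what is moved stays moved. The work goes in short steps, Python scripts to look and compute and a tool call to move; the robot and the scene stay as the last step left them, time stands still between calls to the robot, and variables do not carry over. Pictures are saved under pics/ and viewed, about 8 in all and at most 12, crops included, and the job is handed in when it is done.

Besides the shell and the picture viewer there is one more tool, called after "Emit:" as a command line: name --argument value ..., lists and objects as JSON in quotes. servo_tool: Moves the arm, as the interface text tells. Its arguments: {"type":"object","properties":{"steps":{"type":"array"},"grip_force":{"type":"number"}},"required":["steps"]}

```bash
mkdir -p pics
cat > h.py <<'E'
import numpy as np,cv2,pickle,os
from bench import monitor,camera,sign_off,bot
def grab(n,tag):
    c=camera(n); pickle.dump({k:c[k] for k in c},open(f'pics/{tag}.pkl','wb'))
    cv2.imwrite(f'pics/{tag}.png',c['pixels'][:,:,::-1]); return c
def load(tag): return pickle.load(open(f'pics/{tag}.pkl','rb'))
def ray(c,uv):
    R=cv2.Rodrigues(np.array(c['rvec'],float))[0]; t=np.array(c['tvec'],float).ravel()
    d=R.T@np.linalg.inv(c['K'])@np.array([uv[0],uv[1],1.]); return -R.T@t,d/np.linalg.norm(d)
def plane(c,uv,z):
    o,d=ray(c,uv); return o+d*(z-o[2])/d[2]
def tri(obs):
    A=np.zeros((3,3));b=np.zeros(3)
    for c,uv in obs:
        o,d=ray(c,uv);P=np.eye(3)-np.outer(d,d);A+=P;b+=P@o
    p=np.linalg.solve(A,b); return p,[np.linalg.norm((np.eye(3)-np.outer(ray(c,uv)[1],ray(c,uv)[1]))@(p-ray(c,uv)[0])) for c,uv in obs]
def proj(c,P): return cv2.projectPoints(np.array(P,float).reshape(-1,3),np.array(c['rvec'],float),np.array(c['tvec'],float),np.array(c['K'],float),None)[0].reshape(-1,2)
E
python3 -c "
from h import *
for n in('scene','top','wrist'):
    c=grab(n,n+'0');print(n,ray(c,(320,240)),c['K'][0][0])
print(monitor.state())"
```

```text
scene (array([ 1.41505191, -0.45542185,  0.74615765]), array([-0.75397302,  0.32175744, -0.57271008])) 606.3180173204947
top (array([ 0.40313376, -0.11060902,  1.1339581 ]), array([ 0.10630363,  0.00159506, -0.99433244])) 573.0881594620478
wrist (array([ 0.29092905, -0.53190358,  0.37224265]), array([-0.28296931, -0.12778499, -0.95057844])) 376.6414880145382
{'clock': 0.15, 'joints': array([-6.88118045e+01,  1.79945216e+01, -2.73904813e+00,  6.93379533e+01,
        1.24977079e-03,  8.99996134e+01]), 'qvel': array([-0.00202097, -0.20038943,  0.07092391, -0.07326876,  0.06075446,
       -0.05455833]), 'joint_efforts': array([-6.18284662e-05, -5.40043330e+01,  3.40059865e+01,  1.32924298e-02,
       -4.07918299e-05,  2.62908266e-06]), 'tcp_pos': array([ 0.21672555, -0.55907452,  0.24765185]), 'tcp_rot': array([[ 9.32395857e-01,  3.61438487e-01, -4.30842844e-04],
       [ 3.61438743e-01, -9.32395121e-01,  1.17180876e-03],
       [ 2.18210205e-05, -1.24831293e-03, -9.99999221e-01]]), 'force': array([-0.25533691, -0.46271865,  0.31148878]), 'ft_torque': array([-0.02321714,  0.00985539,  0.0135334 ]), 'opening': 0.08548479489662746}
```

View pics/top0.png

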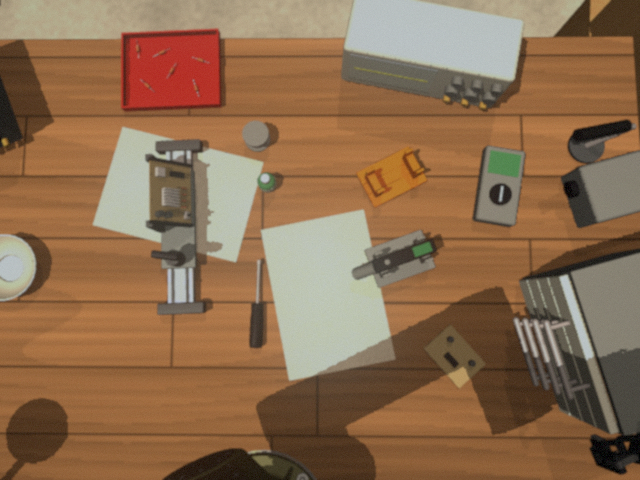

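View pics/scene0.png

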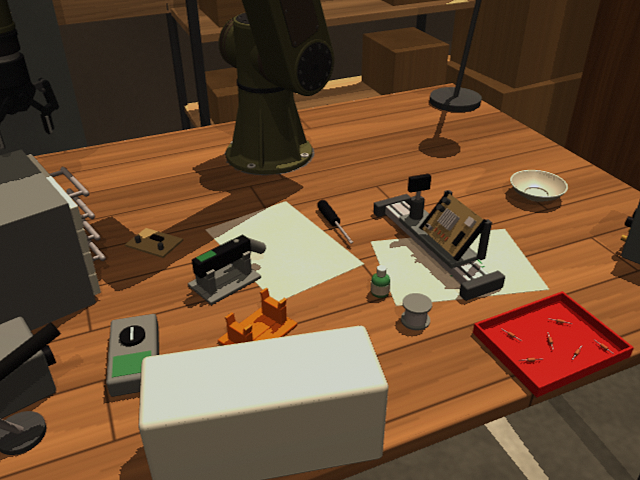

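Candidates: the grey rest holding the wand is at top (400,258), and the orange look-alike at (393,175) is empty and not meant. The holder is at (175,220), with the knob at about (168,256). I'll enlarge to confirm.

```bash
python3 -c "
from h import *
t=load('top0')['pixels'][:,:,::-1];s=load('scene0')['pixels'][:,:,::-1]
r=lambda im,x,y,w,h,W,H: cv2.resize(im[y:y+h,x:x+w],(W,H),interpolation=cv2.INTER_CUBIC)
a=r(t,130,130,100,200,300,600);b=r(t,340,220,110,75,500,341)
cc=r(s,400,165,100,100,259,259);d=r(s,180,220,96,104,241,259)
out=np.hstack([a,np.vstack([b,np.hstack([cc,d])])]);cv2.imwrite('pics/crop1.png',out);print(out.shape)
c=load('top0')
for n,uv,z in [('knob',(168,256),.139),('railT',(179,145),.026),('railB',(181,308),.026),('wand',(400,258),.08),('wandtail',(436,246),.08)]: print(n,plane(c,uv,z))
"
```

```text
(600, 800, 3)
knob [0.48079466 0.15650599 0.139     ]
railT [0.71115954 0.17227566 0.026     ]
railB [0.38938238 0.15835771 0.026     ]
wand [ 0.48286489 -0.25603827  0.08      ]
wandtail [ 0.50518086 -0.32247036  0.08      ]
```

View pics/crop1.png

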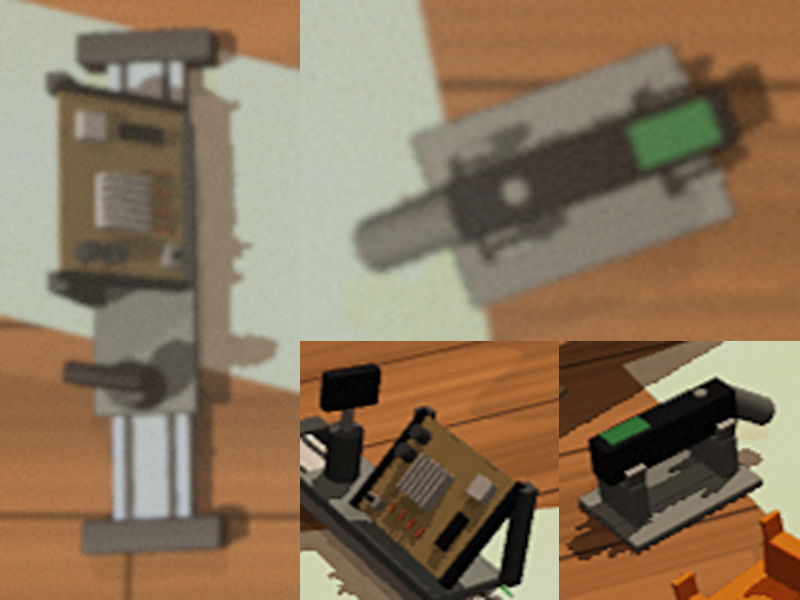

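```bash
cat >> h.py <<'E'
def Rdown(yawy):  # tool down, tool y at given world angle (deg)
    a=np.radians(yawy); y=np.array([np.cos(a),np.sin(a),0]); z=np.array([0,0,-1.]); return np.column_stack([np.cross(y,z),y,z])
from scipy.spatial.transform import Rotation as Ro
def plan(wps,start=None,mm=50,deg=10):
    """wps: (pos,yaw) ; yaw change taken unwrapped from the current tool-y angle; prints rows"""
    s=monitor.state(); p=s['tcp_pos']; R=s['tcp_rot'] 
    if start: p,R=np.array(start[0]),Rdown(start[1])
    cur=np.degrees(np.arctan2(R[1,1],R[0,1]))
    for pos,yaw in wps:
        pos=np.array(pos,float); n=int(max(1,np.ceil(np.linalg.norm(pos-p)*1000/mm),np.ceil(abs(yaw-cur)/deg)))
        print('-> ',pos,yaw,n)
        p0,c0=p,cur
        for i in range(1,n+1):
            tp=p0+(pos-p0)*i/n; ty=c0+(yaw-c0)*i/n; T=Rdown(ty)
            l=R.T@(tp-p); w=Ro.from_matrix(R.T@T).as_rotvec()
            print(np.round(l,4).tolist(),np.round(w,3).tolist()); p,R=tp,T
        cur=yaw
def show():
    s=monitor.state();R=s['tcp_rot'];print(round(s['clock'],2),np.round(s['tcp_pos'],4),'yaw',round(np.degrees(np.arctan2(R[1,1],R[0,1])),2),'z',np.round(R[:,2],3),'F',np.round(s['force'],1),'T',np.round(s['ft_torque'],2),'j',np.round(s['joints'],1),'op',round(s['opening'],4))
E
python3 -c "
from h import *
plan([((.44,-.2,.25),31),((.48,.16,.25),171)],deg=10.4,mm=45)"
```

```text
->  [ 0.44 -0.2   0.25] 31 10
[0.0338, -0.0254, -0.0002] [-0.001, -0.0, -0.174]
[0.0377, -0.0192, -0.0002] [0.0, 0.0, -0.174]
[0.0404, -0.0123, -0.0002] [0.0, 0.0, -0.174]
[0.042, -0.0051, -0.0002] [0.0, 0.0, -0.174]
[0.0422, 0.0022, -0.0002] [0.0, 0.0, -0.174]
[0.0412, 0.0095, -0.0002] [0.0, 0.0, -0.174]
[0.0389, 0.0165, -0.0002] [0.0, 0.0, -0.174]
[0.0355, 0.023, -0.0002] [0.0, 0.0, -0.174]
[0.031, 0.0288, -0.0002] [0.0, 0.0, -0.174]
[0.0255, 0.0337, -0.0002] [0.0, 0.0, -0.174]
->  [0.48 0.16 0.25] 171 14
[0.0206, 0.0157, 0.0] [0.0, 0.0, -0.175]
[0.0175, 0.019, 0.0] [0.0, 0.0, -0.175]
[0.014, 0.0218, 0.0] [0.0, 0.0, -0.175]
[0.01, 0.0239, 0.0] [0.0, 0.0, -0.175]
[0.0057, 0.0252, 0.0] [0.0, 0.0, -0.175]
[0.0012, 0.0258, 0.0] [0.0, 0.0, -0.175]
[-0.0033, 0.0257, 0.0] [0.0, 0.0, -0.175]
[-0.0077, 0.0247, 0.0] [0.0, 0.0, -0.175]
[-0.0119, 0.023, 0.0] [0.0, 0.0, -0.175]
[-0.0157, 0.0206, 0.0] [0.0, 0.0, -0.175]
[-0.019, 0.0175, 0.0] [0.0, 0.0, -0.175]
[-0.0218, 0.014, 0.0] [0.0, 0.0, -0.175]
[-0.0239, 0.01, 0.0] [0.0, 0.0, -0.175]
[-0.0252, 0.0057, 0.0] [0.0, 0.0, -0.175]
```

Emit:
servo_tool --steps '[{"linear": [0.034,-0.025,0],"rotation": [0,0,-0.174],"claw": 0.6},{"linear": [0.038,-0.019,0],"rotation": [0,0,-0.174],"claw": 0.6},{"linear": [0.04,-0.012,0],"rotation": [0,0,-0.174],"claw": 0.6},{"linear": [0.042,-0.005,0],"rotation": [0,0,-0.174],"claw": 0.6},{"linear": [0.042,0.002,0],"rotation": [0,0,-0.174],"claw": 0.6}]'

```text
clock: 0.78
tcp_pos: [0.3295, -0.3796, 0.2481]
tcp_rot: [[0.32, 0.948, -0.0], [0.948, -0.32, 0.0], [0.0, -0.0, -1.0]]
force: [0.3, -0.1, -0.6]
opening: 0.051
```

Emit:
servo_tool --steps '[{"linear": [0.041,0.01,0],"rotation": [0,0,-0.174],"claw": 0.6},{"linear": [0.039,0.016,0],"rotation": [0,0,-0.174],"claw": 0.6},{"linear": [0.036,0.023,0],"rotation": [0,0,-0.174],"claw": 0.6},{"linear": [0.031,0.029,0],"rotation": [0,0,-0.174],"claw": 0.6},{"linear": [0.026,0.034,0],"rotation": [0,0,-0.174],"claw": 0.6}]'

```text
clock: 1.4
tcp_pos: [0.4416, -0.1994, 0.2482]
tcp_rot: [[-0.518, 0.855, -0.0], [0.855, 0.518, -0.0], [0.0, -0.0, -1.0]]
force: [0.4, 0.5, 0.0]
opening: 0.0512
```

```bash
python3 -c "
from h import *
show()"
```

```text
1.4 [ 0.4416 -0.1994  0.2482] yaw 31.21 z [-0. -0. -1.] F [0.4 0.5 0. ] T [-0.03 -0.06 -0.  ] j [-24.3   5.6 -18.1  66.3  -0.   34.5] op 0.0512
```

Emit:
servo_tool --steps '[{"linear": [0.021,0.016,0],"rotation": [0,0,-0.175],"claw": 0.6},{"linear": [0.018,0.019,0],"rotation": [0,0,-0.175],"claw": 0.6},{"linear": [0.014,0.022,0],"rotation": [0,0,-0.175],"claw": 0.6},{"linear": [0.01,0.024,0],"rotation": [0,0,-0.175],"claw": 0.6},{"linear": [0.006,0.025,0],"rotation": [0,0,-0.175],"claw": 0.6}]'

```text
clock: 2.02
tcp_pos: [0.4549, -0.0701, 0.2481]
tcp_rot: [[-0.989, 0.15, -0.0], [0.15, 0.989, 0.0], [0.0, 0.0, -1.0]]
force: [0.1, -0.2, -0.4]
opening: 0.0511
```

Emit:
servo_tool --steps '[{"linear": [0.001,0.026,0],"rotation": [0,0,-0.175],"claw": 0.6},{"linear": [-0.003,0.026,0],"rotation": [0,0,-0.175],"claw": 0.6},{"linear": [-0.008,0.025,0],"rotation": [0,0,-0.175],"claw": 0.6},{"linear": [-0.012,0.023,0],"rotation": [0,0,-0.175],"claw": 0.6},{"linear": [-0.016,0.021,0],"rotation": [0,0,-0.175],"claw": 0.6}]'

```text
clock: 2.65
tcp_pos: [0.4693, 0.0598, 0.2481]
tcp_rot: [[-0.749, -0.662, -0.0], [-0.662, 0.749, -0.0], [0.0, 0.0, -1.0]]
force: [0.2, -0.0, -1.0]
opening: 0.0511
```

Emit:
servo_tool --steps '[{"linear": [-0.019,0.018,0],"rotation": [0,0,-0.175],"claw": 0.6},{"linear": [-0.022,0.014,0],"rotation": [0,0,-0.175],"claw": 0.6},{"linear": [-0.024,0.01,0],"rotation": [0,0,-0.175],"claw": 0.6},{"linear": [-0.025,0.006,0],"rotation": [0,0,-0.175],"claw": 0.6},{"linear": [0,0,0],"rotation": [0,0,0],"claw": 0.6}]'

```text
clock: 3.28
tcp_pos: [0.4799, 0.1635, 0.248]
tcp_rot: [[-0.15, -0.989, -0.0], [-0.989, 0.15, -0.0], [0.0, 0.0, -1.0]]
force: [-0.1, -1.1, -0.2]
opening: 0.051
```

```bash
python3 -c "
from h import *
show(); c=grab('wrist','w1'); print(proj(c,[[.48,.1565,.139]]))
print(proj(load('scene0'),[[.48,.1565,.122]]))"
```

```text
3.27 [0.4799 0.1635 0.248 ] yaw 171.36 z [-0. -0. -1.] F [-0.1 -1.1 -0.2] T [-0.06  0.02  0.03] j [ 18.8   8.  -15.4  66.6   0.  -62.5] op 0.051
[[312.06687456 236.12562177]]
[[414.10339199 182.49953602]]
```

View pics/w1.png

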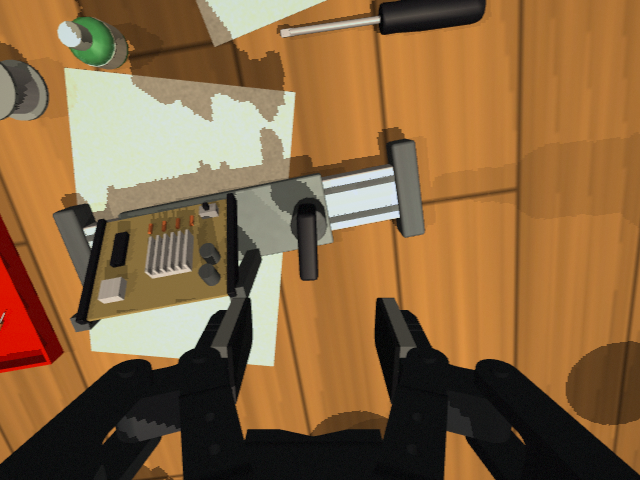

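The wrist view shows the knob bar at (308,240), nearly vertical in the image. The finned heat sink is at (170,252), the plain block at (112,289), the flux at (92,42) and the screwdriver at the top.

```bash
python3 -c "
from h import *
w=load('w1')['pixels'][:,:,::-1];s=load('scene0')['pixels'][:,:,::-1]
r=lambda im,x,y,w,h,k: cv2.resize(im[y:y+h,x:x+w],None,fx=k,fy=k,interpolation=cv2.INTER_CUBIC)
a=r(w,280,190,60,100,6);b=r(w,135,220,73,60,6);d=r(s,400,170,73,40,6)
out=np.hstack([a,np.vstack([b,d])]);cv2.imwrite('pics/crop2.png',out);print(out.shape)
"
```

```text
(600, 798, 3)
```

View pics/crop2.png

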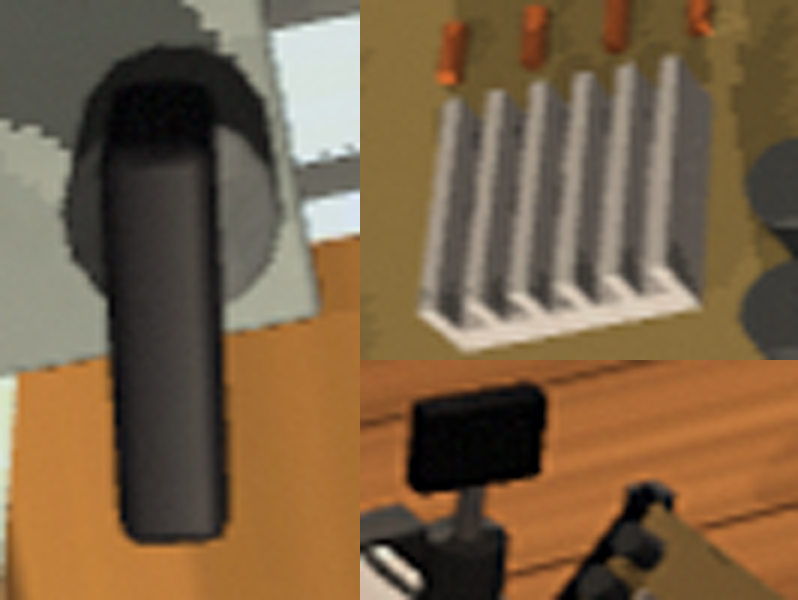

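Crop: bar top-face ends are at wrist px (306.8,215) and (308.8,279.7), and the heat sink's fin-tip centre is at about (167.2,250.3).

```bash
python3 -c "
from h import *
w=load('w1');s=load('scene0');t=load('top0')
wk=lambda x,y:(280+x/6-.4,190+y/6-.4); wb=lambda x,y:(135+(x-360)/6-.4,220+y/6-.4); sc=lambda x,y:(400+(x-360)/6-.4,170+(y-360)/6-.4); tc=lambda x,y:(130+x/3-.3,130+y/3-.3)
P=[plane(w,wk(*q),.139) for q in [(110,150),(212,150),(225,538),(122,538)]]
for p in P: print(p)
m=np.mean(P,0); d=(P[2]+P[3]-P[0]-P[1])/2; print('c',m,'L',np.linalg.norm(d),'W',np.linalg.norm(P[1]-P[0]),'ang',np.degrees(np.arctan2(d[1],d[0])))
print('scene proj of c at z .122', proj(s,[m*[1,1,0]+[0,0,.122]]), 'seen', sc(478,438))
for a,b in [((110,150),(418,405)),((122,538),(540,388))]: print('tri',tri([(w,wk(*a)),(s,sc(*b))]))
Q=[plane(w,wb(*q),.100) for q in [(445,98),(682,57),(668,265),(418,308)]]
print('sink',np.mean(Q,0)); print('tritop', tri([(w,wb(553,182)),(t,tc(123,201))]))
print('rail', plane(t,(179,145),.026)-plane(t,(181,308),.026))
"
```

```text
[0.48674151 0.14089516 0.139     ]
[0.47600874 0.14253018 0.139     ]
[0.48126349 0.18721052 0.139     ]
[0.49272698 0.1854636  0.139     ]
c [0.48418518 0.16402487 0.139     ] L 0.04497689870669925 W 0.010856593460150298 ang 82.82180967894523
scene proj of c at z .122 [[418.29985732 182.68893066]] seen (419.2666666666667, 182.6)
tri (array([0.48637805, 0.13989437, 0.14179832]), [np.float64(0.00033760174689515915), np.float64(0.00033760174689500335)])
tri (array([0.49238357, 0.18413492, 0.14158069]), [np.float64(0.00020050360175167373), np.float64(0.00020050360175171743)])
sink [0.59404926 0.16301683 0.1       ]
tritop (array([0.59259137, 0.16338077, 0.10306351]), [np.float64(0.0014101187941676359), np.float64(0.001410118794167585)])
rail [0.32177716 0.01391795 0.        ]
```

Emit:
servo_tool --steps '[{"linear": [-0.001,-0.004,0.03],"rotation": [0,0,-0.025],"claw": 0.4},{"linear": [0,0,0.03],"rotation": [0,0,0],"claw": 0.4},{"linear": [0,0,0.014],"rotation": [0,0,0],"claw": 0.4},{"linear": [0,0,0],"rotation": [0,0,0],"claw": 0.4}]'

```text
clock: 3.82
tcp_pos: [0.4834, 0.1619, 0.1737]
tcp_rot: [[-0.129, -0.992, -0.002], [-0.992, 0.129, -0.001], [0.001, 0.002, -1.0]]
force: [-0.5, 0.5, -0.0]
opening: 0.0342
```

```bash
python3 -c "
from h import *
show(); c=grab('wrist','w2')
im=c['pixels'][:,:,::-1]
R=monitor.state()['tcp_rot'];p=monitor.state()['tcp_pos']
print(proj(c,[[.484,.164,.139],p,p+R[:,2]*.017]))
cv2.imwrite('pics/crop3.png',cv2.resize(im[180:480,140:500],None,fx=2,fy=2,interpolation=cv2.INTER_CUBIC))"
```

```text
3.83 [0.4834 0.1619 0.1737] yaw 172.6 z [-0.002 -0.001 -1.   ] F [-0.5  0.5 -0. ] T [ 0.01  0.01 -0.01] j [ 18.5  11.  -21.9  57.3  -0.  -64.1] op 0.0342
[[313.32207589 302.03155714]
 [312.69148191 341.89391328]
 [312.67700175 319.05312422]]
```

View pics/crop3.png

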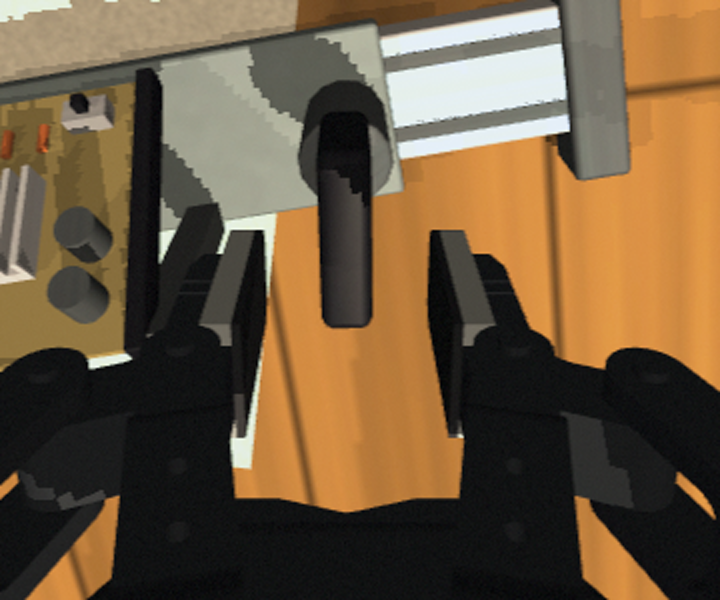

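The bar centre is at crop x≈346, against a finger midpoint of ≈348. That is centred to about 0.6 mm. I'm descending partway and re-reading the settled pose.

Emit:
servo_tool --steps '[{"linear": [0,-0.0005,0.03],"rotation": [0,0,0],"claw": 0.4},{"linear": [0,0,0],"rotation": [0,0,0],"claw": 0.4},{"linear": [0,0,0],"rotation": [0,0,0],"claw": 0.4}]'

```text
clock: 4.25
tcp_pos: [0.4853, 0.1628, 0.1457]
tcp_rot: [[-0.128, -0.992, 0.001], [-0.992, 0.128, 0.0], [-0.001, -0.001, -1.0]]
force: [-0.4, -0.1, -0.5]
opening: 0.034
```

```bash
python3 -c "
from h import *
show(); c=load('w2')
u=lambda x,y:(140+x/2-.25,180+y/2-.25)
for q in [(323,325),(370,325),(319,150),(371,150)]: print(plane(c,u(*q),.139))
"
```

```text
4.25 [0.4853 0.1628 0.1457] yaw 172.67 z [ 0.001  0.    -1.   ] F [-0.4 -0.1 -0.5] T [-0.02 -0.03 -0.03] j [ 18.6  12.3 -24.1  53.5  -0.  -64.1] op 0.034
[0.49265395 0.18485705 0.139     ]
[0.48128081 0.18634963 0.139     ]
[0.48723772 0.13969255 0.139     ]
[0.47561274 0.14121303 0.139     ]
```

Emit:
servo_tool --steps '[{"linear": [0,0.001,0.021],"rotation": [0,0,0],"claw": 0.4},{"linear": [0,0,0],"rotation": [0,0,0],"claw": 0.3},{"linear": [0,0,0],"rotation": [0,0,0],"claw": 0.22},{"linear": [0,0,0],"rotation": [0,0,0],"claw": 0.22}]'

```text
clock: 4.75
tcp_pos: [0.4843, 0.163, 0.1244]
tcp_rot: [[-0.127, -0.992, 0.002], [-0.992, 0.127, 0.001], [-0.001, -0.001, -1.0]]
force: [0.1, -0.3, -0.7]
opening: 0.0187
```

```bash
python3 -c "
from h import *
show();c=grab('wrist','w3');cv2.imwrite('pics/crop4.png',cv2.resize(c['pixels'][220:420,210:410,::-1],None,fx=3,fy=3,interpolation=cv2.INTER_CUBIC))
"
```

```text
4.75 [0.4843 0.163  0.1244] yaw 172.69 z [ 0.002  0.001 -1.   ] F [ 0.1 -0.3 -0.7] T [ 0.01 -0.03 -0.06] j [ 18.6  13.4 -25.8  50.7  -0.  -64.1] op 0.0187
```

View pics/crop4.png

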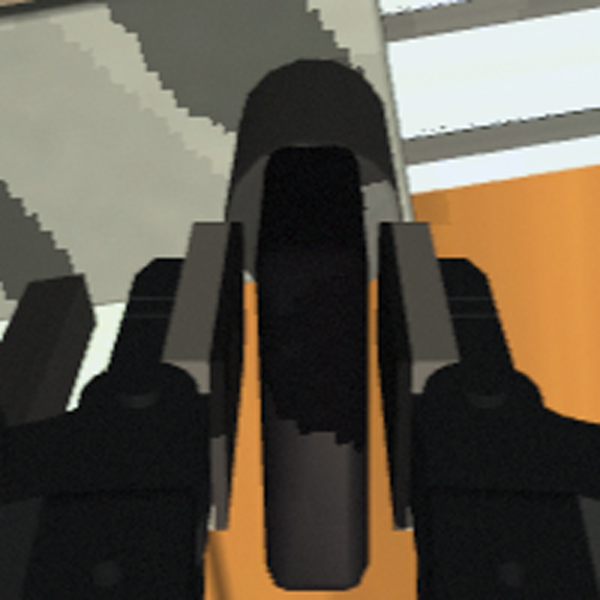

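The gaps either side are 16 and 12 crop px, so it's centred to about 0.3 mm. Closing now.

Emit:
servo_tool --grip_force 40 --steps '[{"linear": [0,-0.0003,0],"rotation": [0,0,0],"claw": 0.15},{"linear": [0,0,0],"rotation": [0,0,0],"claw": 0.0},{"linear": [0,0,0],"rotation": [0,0,0],"claw": 0.0},{"linear": [0,0,0],"rotation": [0,0,0],"claw": 0.0}]'

```text
clock: 5.3
tcp_pos: [0.484, 0.163, 0.124]
tcp_rot: [[-0.127, -0.992, 0.001], [-0.992, 0.127, 0.0], [-0.001, -0.0, -1.0]]
force: [-1.2, 0.3, 4.9]
opening: 0.0128
```

Emit:
servo_tool --steps '[{"linear": [0,0,0],"rotation": [0,0,0.1],"claw": 0.0},{"linear": [0,0,0],"rotation": [0,0,0.1],"claw": 0.0},{"linear": [0,0,0],"rotation": [0,0,0.1],"claw": 0.0}]'

```text
clock: 5.68
tcp_pos: [0.4839, 0.1633, 0.124]
tcp_rot: [[-0.417, -0.909, 0.0], [-0.909, 0.417, 0.001], [-0.001, 0.0, -1.0]]
force: [-2.3, 2.0, 5.6]
opening: 0.0123
```

```bash
python3 -c "
from h import *
show()"
```

```text
5.67 [0.4839 0.1633 0.124 ] yaw 155.33 z [ 0.     0.001 -1.   ] F [-2.3  2.   5.6] T [0.23 0.54 0.07] j [ 18.6  13.4 -25.8  50.7   0.1 -46.7] op 0.0123
```

Emit:
servo_tool --steps '[{"linear": [0.0001,0.0003,0],"rotation": [0,0,0.1],"claw": 0.0},{"linear": [0,0,0],"rotation": [0,0,0.1],"claw": 0.0},{"linear": [0,0,0],"rotation": [0,0,0.1],"claw": 0.0}]'

```text
clock: 6.05
tcp_pos: [0.4835, 0.1638, 0.124]
tcp_rot: [[-0.667, -0.745, -0.0], [-0.745, 0.667, 0.002], [-0.002, 0.002, -1.0]]
force: [-2.9, 3.8, 5.5]
opening: 0.0121
```

```bash
python3 -c "
from h import *
show()"
```

```text
6.05 [0.4835 0.1638 0.124 ] yaw 138.16 z [-0.     0.002 -1.   ] F [-2.9  3.8  5.5] T [0.6  0.5  0.08] j [ 18.6  13.4 -25.9  50.7   0.1 -29.5] op 0.0121
```

Emit:
servo_tool --steps '[{"linear": [0.0003,0.0003,0],"rotation": [0,0,0.1],"claw": 0.0},{"linear": [0.0001,0.0001,0],"rotation": [0,0,0.1],"claw": 0.0},{"linear": [0,0,0],"rotation": [0,0,0.1],"claw": 0.0}]'

```text
clock: 6.42
tcp_pos: [0.4829, 0.1646, 0.124]
tcp_rot: [[-0.857, -0.515, -0.0], [-0.515, 0.857, 0.004], [-0.002, 0.004, -1.0]]
force: [-3.6, 5.6, 5.4]
opening: 0.0123
```

```bash
python3 -c "
from h import *
show()"
```

```text
6.42 [0.4829 0.1646 0.124 ] yaw 121.0 z [-0.     0.004 -1.   ] F [-3.6  5.6  5.4] T [1.17 0.68 0.09] j [ 18.7  13.3 -25.9  50.7   0.2 -12.3] op 0.0123
```

Emit:
servo_tool --steps '[{"linear": [0,0,0],"rotation": [0,0,0.08],"claw": 0.0},{"linear": [0,0,0],"rotation": [0,0,0.08],"claw": 0.0},{"linear": [0,0,0],"rotation": [0,0,0],"claw": 0.0}]'

```text
clock: 6.8
tcp_pos: [0.4826, 0.165, 0.124]
tcp_rot: [[-0.927, -0.375, -0.001], [-0.375, 0.927, 0.005], [-0.001, 0.005, -1.0]]
force: [-4.4, 7.5, 5.0]
opening: 0.0124
```

```bash
python3 -c "
from h import *
show()"
```

```text
6.8 [0.4826 0.165  0.124 ] yaw 112.0 z [-0.001  0.005 -1.   ] F [-4.4  7.5  5. ] T [1.36 0.79 0.02] j [ 18.7  13.3 -25.9  50.7   0.3  -3.3] op 0.0124
```

Emit:
servo_tool --steps '[{"linear": [0,0,0],"rotation": [0,0,0.05],"claw": 0.0},{"linear": [0,0,0],"rotation": [0,0,0.05],"claw": 0.0},{"linear": [0,0,0],"rotation": [0,0,0],"claw": 0.0}]'

```text
clock: 7.18
tcp_pos: [0.4825, 0.1653, 0.1241]
tcp_rot: [[-0.959, -0.283, -0.001], [-0.283, 0.959, 0.005], [-0.001, 0.005, -1.0]]
force: [-3.9, 7.6, 4.8]
opening: 0.0122
```

```bash
python3 -c "
from h import *
show()"
```

```text
7.17 [0.4825 0.1653 0.1241] yaw 106.41 z [-0.001  0.005 -1.   ] F [-3.9  7.6  4.8] T [1.47 0.82 0.88] j [ 18.7  13.3 -25.9  50.7   0.3   2.3] op 0.0122
```

Emit:
servo_tool --steps '[{"linear": [0,0,0],"rotation": [0,0,0.04],"claw": 0.0},{"linear": [0,0,0],"rotation": [0,0,0.04],"claw": 0.0},{"linear": [0,0,0],"rotation": [0,0,0],"claw": 0.0}]'

```text
clock: 7.55
tcp_pos: [0.4822, 0.1653, 0.1242]
tcp_rot: [[-0.978, -0.207, -0.001], [-0.207, 0.978, 0.005], [0.0, 0.005, -1.0]]
force: [-5.4, 6.9, 8.6]
opening: 0.013
```

```bash
python3 -c "
from h import *
show()"
```

```text
7.55 [0.4822 0.1653 0.1242] yaw 101.96 z [-0.001  0.005 -1.   ] F [-5.4  6.9  8.6] T [1.3  1.13 1.9 ] j [ 18.7  13.3 -25.9  50.7   0.3   6.8] op 0.013
```

Torque rose from 0.02 to 1.9 N m, so it has reached the stop. Unwind the twist, release and lift.

Emit:
servo_tool --steps '[{"linear": [0,0,0],"rotation": [0,0,-0.06],"claw": 0.0},{"linear": [0,0,0],"rotation": [0,0,0],"claw": 0.5},{"linear": [0,0,0],"rotation": [0,0,0],"claw": 0.5},{"linear": [0,0,-0.03],"rotation": [0,0,0],"claw": 0.5},{"linear": [0,0,-0.06],"rotation": [0,0,0],"claw": 0.7}]'

```text
clock: 8.18
tcp_pos: [0.4812, 0.1618, 0.2119]
tcp_rot: [[-0.966, -0.259, -0.005], [-0.259, 0.966, -0.002], [0.006, -0.001, -1.0]]
force: [1.6, 0.6, 0.7]
opening: 0.0588
```

```bash
python3 -c "
from h import *
show();plan([((.483,.164,.25),108),((.47,.05,.25),63),((.482,-.256,.25),18.5)],mm=45)
c=grab('top','top1')
a=load('top0')['pixels'][130:330,130:230,::-1];b=c['pixels'][130:330,130:230,::-1]
out=np.hstack([cv2.resize(q,None,fx=3,fy=3,interpolation=cv2.INTER_CUBIC) for q in(a,b)]);cv2.imwrite('pics/crop5.png',out)
# heat-sink/board patch shift
g=lambda q:cv2.cvtColor(q,cv2.COLOR_BGR2GRAY).astype(np.float32)
for (x0,y0,x1,y1) in[(20,30,60,95),(25,55,52,80)]:
  print(cv2.phaseCorrelate(g(np.ascontiguousarray(a[y0:y1,x0:x1])),g(np.ascontiguousarray(b[y0:y1,x0:x1]))))"
```

```text
8.18 [0.4812 0.1618 0.2119] yaw 105.02 z [-0.005 -0.002 -1.   ] F [1.6 0.6 0.7] T [ 0.   -0.16 -0.01] j [ 18.6   9.4 -18.5  62.4  -0.    3.6] op 0.0588
->  [0.483 0.164 0.25 ] 108 1
[-0.0021, 0.0017, -0.0381] [-0.001, -0.006, -0.052]
->  [0.47 0.05 0.25] 63 5
[0.0095, -0.0209, 0.0] [0.0, 0.0, 0.157]
[0.0061, -0.0221, 0.0] [0.0, 0.0, 0.157]
[0.0026, -0.0228, 0.0] [0.0, 0.0, 0.157]
[-0.001, -0.0229, 0.0] [0.0, 0.0, 0.157]
[-0.0046, -0.0225, 0.0] [0.0, 0.0, 0.157]
->  [ 0.482 -0.256  0.25 ] 18.5 7
[-0.0214, -0.0382, 0.0] [0.0, 0.0, 0.111]
[-0.0255, -0.0356, 0.0] [0.0, 0.0, 0.111]
[-0.0293, -0.0325, 0.0] [0.0, 0.0, 0.111]
[-0.0327, -0.0291, 0.0] [0.0, 0.0, 0.111]
[-0.0357, -0.0253, 0.0] [0.0, 0.0, 0.111]
[-0.0383, -0.0212, 0.0] [0.0, 0.0, 0.111]
[-0.0404, -0.0168, 0.0] [0.0, 0.0, 0.111]
((0.03859690663792037, -0.7283653356501745), 1.0011963011489975)
((0.4020943827915424, 0.2175662964689664), 0.8821333920514142)
```

View pics/crop5.png

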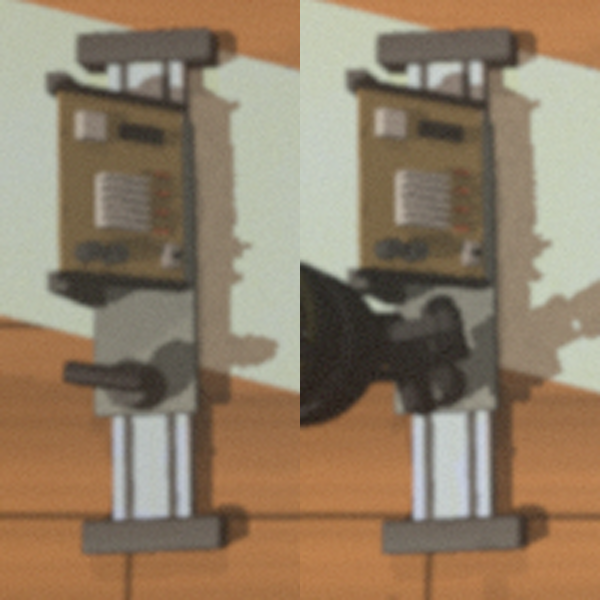

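The carriage looks unmoved to within about 1 mm. Now going above the thermometer.

Emit:
servo_tool --steps '[{"linear": [-0.002,0.002,-0.038],"rotation": [0,0,-0.052],"claw": 0.8},{"linear": [0.01,-0.021,0],"rotation": [0,0,0.157],"claw": 0.8},{"linear": [0.006,-0.022,0],"rotation": [0,0,0.157],"claw": 0.8},{"linear": [0.003,-0.023,0],"rotation": [0,0,0.157],"claw": 0.8},{"linear": [-0.001,-0.023,0],"rotation": [0,0,0.157],"claw": 0.8}]'

```text
clock: 8.85
tcp_pos: [0.4733, 0.0726, 0.2513]
tcp_rot: [[-0.95, 0.314, 0.0], [0.314, 0.95, -0.0], [-0.0, -0.0, -1.0]]
force: [0.0, 0.7, 0.5]
opening: 0.0683
```

Emit:
servo_tool --steps '[{"linear": [-0.005,-0.0225,0],"rotation": [0,0,0.157],"claw": 0.8},{"linear": [-0.021,-0.038,0],"rotation": [0,0,0.111],"claw": 0.8},{"linear": [-0.0255,-0.0355,0],"rotation": [0,0,0.111],"claw": 0.8},{"linear": [-0.029,-0.0325,0],"rotation": [0,0,0.111],"claw": 0.8},{"linear": [-0.033,-0.029,0],"rotation": [0,0,0.111],"claw": 0.8}]'

```text
clock: 9.48
tcp_pos: [0.4781, -0.1256, 0.2513]
tcp_rot: [[-0.607, 0.795, 0.0], [0.795, 0.607, -0.0], [-0.0, -0.0, -1.0]]
force: [1.1, -0.2, -0.1]
opening: 0.0684
```

Emit:
servo_tool --steps '[{"linear": [-0.0355,-0.0255,0],"rotation": [0,0,0.111],"claw": 0.8},{"linear": [-0.038,-0.021,0],"rotation": [0,0,0.111],"claw": 0.8},{"linear": [-0.04,-0.017,0],"rotation": [0,0,0.111],"claw": 0.8},{"linear": [0,0,0],"rotation": [0,0,0],"claw": 0.8},{"linear": [0,0,0],"rotation": [0,0,0],"claw": 0.8}]'

```text
clock: 10.1
tcp_pos: [0.4826, -0.2542, 0.251]
tcp_rot: [[-0.318, 0.948, -0.001], [0.948, 0.318, 0.001], [0.001, -0.0, -1.0]]
force: [-0.3, -0.3, -0.4]
opening: 0.0685
```

```bash
python3 -c "
from h import *
show();grab('wrist','w4');grab('top','top2')
g=lambda n:cv2.cvtColor(load(n)['pixels'],cv2.COLOR_RGB2GRAY).astype(np.float32)
a,b=g('top0'),g('top2')
for n,(x0,y0,x1,y1) in dict(board=(146,150,200,232),sink=(158,184,184,212),feet=(150,292,210,318),foot2=(150,136,210,156)).items():
  t=a[y0:y1,x0:x1]; r=cv2.matchTemplate(cv2.resize(b[y0-6:y1+6,x0-6:x1+6],None,fx=5,fy=5,interpolation=cv2.INTER_CUBIC),cv2.resize(t,None,fx=5,fy=5,interpolation=cv2.INTER_CUBIC),cv2.TM_CCOEFF_NORMED);m=cv2.minMaxLoc(r);print(n,round(m[1],3),np.array(m[3])/5-6)
"
```

```text
10.1 [ 0.4826 -0.2542  0.251 ] yaw 18.55 z [-0.001  0.001 -1.   ] F [-0.3 -0.3 -0.4] T [ 0.02 -0.01 -0.01] j [-27.8  12.1 -10.1  67.9   0.   43.7] op 0.0685
board 0.989 [ 0.  -0.6]
sink 0.987 [ 0.  -0.8]
feet 0.997 [0. 0.]
foot2 0.993 [ 0.  -0.2]
```

View pics/w4.png

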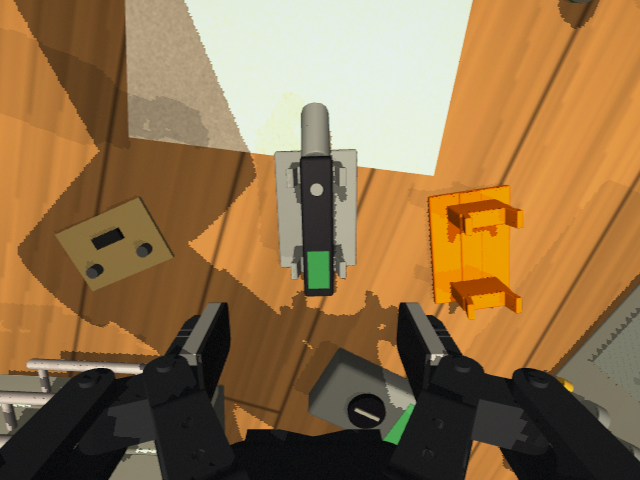

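The wrist view shows the barrel between (315.5,157) at the front and (319,294) at the rear, with the nose at the top. The orange rest at right is not meant.

```bash
python3 -c "
from h import *
c=load('w4');t=load('top0');im=c['pixels'].astype(int)
# sub-pixel edges of barrel rows (dark), between rows 200-240
E=[]
for y in list(range(165,182,2))+list(range(200,245,4)):
    row=im[y,280:355].sum(1).astype(float); d=np.where(row<150)[0]; E.append((y,d.min()+280,d.max()+280))
print(E)
for y in range(150,166): print(y,im[y,303:330:8].sum(1),end=';')
print()
for y in range(286,302): print(y,im[y,308:332:8].sum(1),end=';')
E=np.array(E);l=[np.polyval(np.polyfit(E[:,0],E[:,i],1),y) for i in(1,2) for y in(160,292)]
print(l)
for z in(.08,):
  f=plane(c,((l[0]+l[2])/2+.5-.5,157),z);r=plane(c,((l[1]+l[3])/2,294),z);d=f-r
  print('front',f,'rear',r,'len',np.linalg.norm(d),'ang',np.degrees(np.arctan2(d[1],d[0])),'c',(f+r)/2)
  print('wid',np.linalg.norm(plane(c,(l[0],160),z)-plane(c,(l[2],160),z)))
cc=(f+r)/2; print('top px',proj(t,[f,r]))
"
```

```text
[(165, np.int64(300), np.int64(331)), (167, np.int64(300), np.int64(331)), (169, np.int64(293), np.int64(331)), (171, np.int64(294), np.int64(332)), (173, np.int64(294), np.int64(332)), (175, np.int64(294), np.int64(332)), (177, np.int64(294), np.int64(332)), (179, np.int64(294), np.int64(332)), (181, np.int64(294), np.int64(332)), (200, np.int64(301), np.int64(332)), (204, np.int64(302), np.int64(332)), (208, np.int64(302), np.int64(332)), (212, np.int64(302), np.int64(332)), (216, np.int64(302), np.int64(332)), (220, np.int64(302), np.int64(332)), (224, np.int64(302), np.int64(332)), (228, np.int64(302), np.int64(332)), (232, np.int64(303), np.int64(332)), (236, np.int64(303), np.int64(332)), (240, np.int64(303), np.int64(332)), (244, np.int64(303), np.int64(333))]
150 [351 454 438 280];151 [354 473 477 283];152 [357 441 403 281];153 [348 341 317 288];154 [357 288 301 306];155 [363 261 284 241];156 [184  99  61  50];157 [55 59 69 74];158 [81 90 91 98];159 [105 112 119 118];160 [129 139 141 142];161 [152 155 152 146];162 [155 154 155 149];163 [151 151 146 152];164 [151 152 151 150];165 [150 148 143 154];
286 [218 300 303];287 [218 298 302];288 [188 254 200];289 [106 107 110];290 [115 112 116];291 [113 103 114];292 [105 107 115];293 [110 113 109];294 [111 110 106];295 [ 91 106  89];296 [240 341 226];297 [407 435 258];298 [411 432 253];299 [419 434 261];300 [422 433 287];301 [426 431 306];[np.float64(294.34047491005015), np.float64(310.1084232832687), np.float64(331.5051249055686), np.float64(332.7917610980934)]
front [ 0.46681649 -0.20809916  0.08      ] rear [ 0.51082531 -0.31618925  0.08      ] len 0.116705800086957 ang 112.15366657567414 c [ 0.4888209  -0.26214421  0.08      ]
wid 0.028716770277628118
top px [[373.95606092 266.65106789]
 [432.51283478 242.9414344 ]]
```

```bash
python3 -c "
from h import *
c=load('w4');t=load('top0')
f=plane(c,(315.5,156.5),.079);r=plane(c,(319.2,295.5),.079);d=f-r
ang=np.degrees(np.arctan2(d[1],d[0]));m=(f+r)/2
print(f,r,np.linalg.norm(d),ang,m, np.linalg.norm(plane(c,(302,204),.079)-plane(c,(332.5,204),.079)))
u=d/np.linalg.norm(d);tip=m+u*.0943;tip[2]=.034;print('tip px',proj(c,[tip]),proj(t,[tip,m,f,r]))
plan([((m[0],m[1],.25),ang-90)])
im=t['pixels'].astype(int);g=(im[...,1]-im[...,0]>25)&(np.arange(640)[None]>400)&(np.arange(640)[None]<450)&(np.arange(480)[:,None]>230)&(np.arange(480)[:,None]<270)
ys,xs=np.where(g);print('screen top',plane(t,(xs.mean(),ys.mean()),.08))
im=c['pixels'].astype(int);g=(im[...,1]-im[...,0]>25);g[:240]=0;g[310:]=0;ys,xs=np.where(g);print('screen wrist',plane(c,(xs.mean(),ys.mean()),.08))
"
```

```text
[ 0.46861559 -0.20719927  0.079     ] [ 0.50961506 -0.31863256  0.079     ] 0.11873639898105759 110.19999892621651 [ 0.48911532 -0.26291592  0.079     ] 0.024515244673267562
tip px [[314.09157027 109.8568408 ]] [[354.17185999 273.40183256]
 [403.62184332 254.66257986]
 [373.40701766 265.70388212]
 [433.75115309 243.65252738]]
->  [ 0.48911532 -0.26291592  0.25      ] 20.19999892621651 1
[-0.011, 0.0029, 0.0013] [-0.0, -0.0, -0.027]
screen top [ 0.49961602 -0.29660651  0.08      ]
screen wrist [ 0.50077384 -0.29524587  0.08      ]
```

Emit:
servo_tool --steps '[{"linear": [-0.011,0.003,0.03],"rotation": [0,0,-0.028],"claw": 0.7},{"linear": [0,0,0.04],"rotation": [0,0,0],"claw": 0.7},{"linear": [0,0,0.04],"rotation": [0,0,0],"claw": 0.6},{"linear": [0,0,0],"rotation": [0,0,0],"claw": 0.6},{"linear": [0,0,0],"rotation": [0,0,0],"claw": 0.6}]'

```text
clock: 10.82
tcp_pos: [0.4901, -0.2635, 0.1428]
tcp_rot: [[-0.346, 0.938, 0.001], [0.938, 0.346, -0.001], [-0.001, 0.001, -1.0]]
force: [-0.0, -0.4, 1.2]
opening: 0.0511
```

```bash
python3 -c "
from h import *
show();c=grab('wrist','w5');print(proj(c,[[.48911,-.26292,.08]]))
im=c['pixels'].astype(int)
for y in range(200,330,16):
  r=im[y,230:400].sum(1);d=np.where(r<160)[0]+230;d=d[(d>270)&(d<370)];print(y,d.min(),d.max(),r[40:140:6])
"
```

```text
10.82 [ 0.4901 -0.2635  0.1428] yaw 20.23 z [ 0.001 -0.001 -1.   ] F [-0.  -0.4  1.2] T [-0.    0.02 -0.04] j [-28.3  17.  -18.3  54.6   0.   41.5] op 0.0511
[[311.92776113 267.67589996]]
200 287 336 [301 351 246  77 130 131 465 508 507 140 140  71 291 399 380 510 496]
216 287 336 [471 471 469  74 132 129 129  94 136 137 138 149 506 289 512 513 446]
232 288 335 [471 472 466  61 124 128 131 126 125 134 133 191 508 508 507 508 347]
248 288 335 [469 469 466 125 120 124 127 124 119 131 129 228 510 507 509 508 375]
264 289 335 [466 464 465 198 131 130 127 111 131 125 120 251 505 506 504 505 430]
280 289 337 [466 466 220 174 130 127 124 130 119 127 116 124 221 500 503 502 414]
296 277 334 [507 333 126 188 122 120 121 121 116 118 112 232 234 501 499 426 228]
312 281 334 [225 284 113 208 113 305 307 304 305 299  98 224 249 497 411 226 234]
328 281 333 [221 246 145 201 110 300 303 302 301 305  93 246 320 482 228 234 233]
```

Emit:
servo_tool --grip_force 60 --steps '[{"linear": [0.001,-0.0007,0.041],"rotation": [0,0,0],"claw": 0.6},{"linear": [0,0,0.04],"rotation": [0,0,0],"claw": 0.6},{"linear": [0,0,0],"rotation": [0,0,0],"claw": 0.5},{"linear": [0,0,0],"rotation": [0,0,0],"claw": 0.4},{"linear": [0,0,0],"rotation": [0,0,0],"claw": 0.35}]'

```text
clock: 11.5
tcp_pos: [0.49, -0.264, 0.0627]
tcp_rot: [[-0.345, 0.939, 0.003], [0.939, 0.345, -0.002], [-0.003, 0.003, -1.0]]
force: [-0.4, -0.9, 1.1]
opening: 0.0296
```

Emit:
servo_tool --steps '[{"linear": [0,0,0],"rotation": [0,0,0],"claw": 0.2},{"linear": [0,0,0],"rotation": [0,0,0],"claw": 0.1},{"linear": [0,0,0],"rotation": [0,0,0],"claw": 0.1},{"linear": [0,0,0],"rotation": [0,0,0],"claw": 0.1}]'

```text
clock: 12.0
tcp_pos: [0.4899, -0.264, 0.0626]
tcp_rot: [[-0.345, 0.939, 0.003], [0.939, 0.345, -0.002], [-0.003, 0.003, -1.0]]
force: [-1.1, -0.3, 6.5]
opening: 0.0253
```

```bash
python3 -c "
from h import *
show()"
```

```text
12.0 [ 0.4899 -0.264   0.0626] yaw 20.17 z [ 0.003 -0.002 -1.   ] F [-1.1 -0.3  6.5] T [ 0.02  0.14 -0.03] j [-28.3  21.4 -23.8  44.5  -0.   41.5] op 0.0253
```

```bash
python3 -c "
from h import *
show();plan([((.4899,-.264,.165),20.2),((.602,-.03,.165),2.5)],start=((.4899,-.264,.0626),20.2),mm=35)
print('flux',plane(load('top0'),(267,181),.05))"
```

```text
12.0 [ 0.4899 -0.264   0.0626] yaw 20.17 z [ 0.003 -0.002 -1.   ] F [-1.1 -0.3  6.5] T [ 0.02  0.14 -0.03] j [-28.3  21.4 -23.8  44.5  -0.   41.5] op 0.0253
->  [ 0.4899 -0.264   0.165 ] 20.2 3
[0.0, 0.0, -0.0341] [0.0, 0.0, 0.0]
[0.0, 0.0, -0.0341] [0.0, 0.0, 0.0]
[0.0, 0.0, -0.0341] [0.0, 0.0, 0.0]
->  [ 0.602 -0.03   0.165] 2.5 8
[0.0226, 0.0233, 0.0] [0.0, 0.0, 0.039]
[0.0235, 0.0224, 0.0] [0.0, 0.0, 0.039]
[0.0243, 0.0214, 0.0] [0.0, 0.0, 0.039]
[0.0251, 0.0205, 0.0] [0.0, 0.0, 0.039]
[0.0259, 0.0195, 0.0] [0.0, 0.0, 0.039]
[0.0267, 0.0185, 0.0] [0.0, 0.0, 0.039]
[0.0273, 0.0174, 0.0] [0.0, 0.0, 0.039]
[0.028, 0.0164, 0.0] [0.0, 0.0, 0.039]
flux [ 0.63319708 -0.00643254  0.05      ]
```

Emit:
servo_tool --steps '[{"linear": [0,0,-0.02],"rotation": [0,0,0],"claw": 0.1},{"linear": [0,0,-0.042],"rotation": [0,0,0],"claw": 0.1},{"linear": [0,0,-0.04],"rotation": [0,0,0],"claw": 0.1},{"linear": [0.0225,0.0235,0],"rotation": [0,0,0.039],"claw": 0.1},{"linear": [0.0235,0.0225,0],"rotation": [0,0,0.039],"claw": 0.1}]'

```text
clock: 12.62
tcp_pos: [0.5177, -0.2045, 0.1642]
tcp_rot: [[-0.268, 0.963, 0.003], [0.963, 0.268, -0.001], [-0.002, 0.002, -1.0]]
force: [0.4, 0.7, -2.5]
opening: 0.0251
```

Emit:
servo_tool --steps '[{"linear": [0.0245,0.0215,0],"rotation": [0,0,0.039],"claw": 0.1},{"linear": [0.025,0.0205,0],"rotation": [0,0,0.039],"claw": 0.1},{"linear": [0.026,0.0195,0],"rotation": [0,0,0.039],"claw": 0.1},{"linear": [0.0265,0.0185,0],"rotation": [0,0,0.039],"claw": 0.1},{"linear": [0.0275,0.0175,0],"rotation": [0,0,0.039],"claw": 0.1}]'

```text
clock: 13.25
tcp_pos: [0.5879, -0.0574, 0.1633]
tcp_rot: [[-0.078, 0.997, 0.001], [0.997, 0.078, -0.0], [-0.0, 0.001, -1.0]]
force: [0.7, -0.1, -1.3]
opening: 0.0252
```

Emit:
servo_tool --steps '[{"linear": [0.028,0.0165,0],"rotation": [0,0,0.036],"claw": 0.1},{"linear": [0,0,0],"rotation": [0,0,0],"claw": 0.1},{"linear": [0,0,0],"rotation": [0,0,0],"claw": 0.1}]'

```text
clock: 13.62
tcp_pos: [0.6014, -0.0294, 0.1627]
tcp_rot: [[-0.043, 0.999, 0.0], [0.999, 0.043, -0.0], [-0.0, 0.0, -1.0]]
force: [0.2, 0.5, -1.9]
opening: 0.0252
```

```bash
python3 -c "
from h import *
show();c=grab('wrist','w6');s=monitor.state();R=s['tcp_rot'];p=s['tcp_pos']
tip=p+R@np.array([.0013+.0943,0,-.0004+.0291]);print('tip pred',tip,proj(c,[tip,[.5945,.163,.1015]]))
cv2.imwrite('pics/w6b.png',cv2.resize(c['pixels'][:300,160:560,::-1],None,fx=2,fy=2,interpolation=cv2.INTER_CUBIC))"
```

```text
13.62 [ 0.6014 -0.0294  0.1627] yaw 2.49 z [ 0. -0. -1.] F [ 0.2  0.5 -1.9] T [-0.02 -0.   -0.  ] j [ -2.8  20.8 -10.2  59.   -0.   84.7] op 0.0252
tip pred [0.59712065 0.06580392 0.13390712] [[ 311.99057764   68.04325408]
 [ 316.16911637 -204.14718827]]
```

View pics/w6b.png

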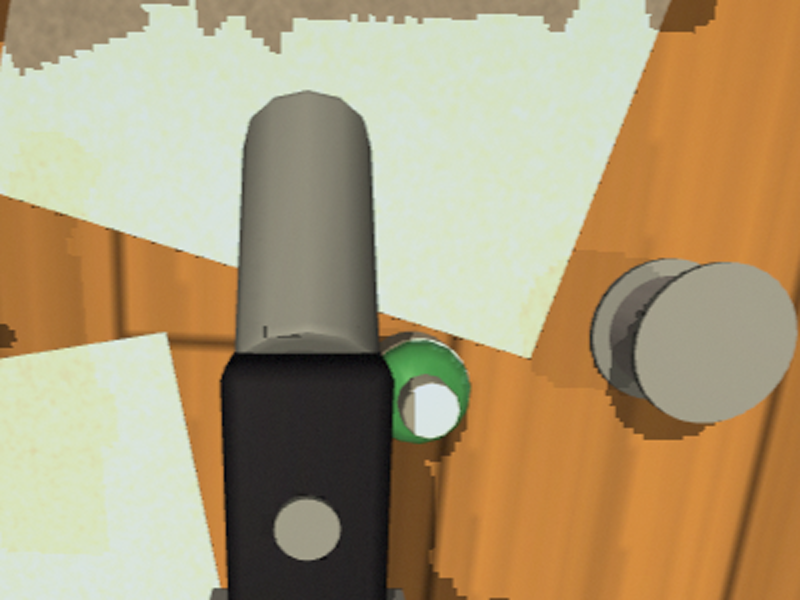

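The nose is straight ahead of the barrel (axis px ≈313.5), and the body is level. The target is outside the wrist view from here, so I'm refining it from the scene and top cameras.

```bash
python3 -c "
from h import *
w=load('w6');s_=monitor.state();R=s_['tcp_rot'];p=s_['tcp_pos']
tip=p+R@np.array([.0956,0,.0287]);print('rim',proj(w,[tip+.012*(R@np.array([.643,0,-.766]))]),'seen 313.5,46')
s=grab('scene','scene1');t=grab('top','top3')
def m(c,x0,y0,x1,y1,th):
  im=c['pixels'][y0:y1,x0:x1].astype(int); k=((im.max(2)-im.min(2)<45)&(im.mean(2)>th)).astype(np.uint8)
  k=cv2.morphologyEx(k,cv2.MORPH_CLOSE,np.ones((5,5),np.uint8)); n,l,st,ce=cv2.connectedComponentsWithStats(k)
  for i in range(1,n):
    if st[i,4]>60:
      pts=np.argwhere(l==i)[:,::-1].astype(np.float32); print(st[i],ce[i]+[x0,y0],cv2.boxPoints(cv2.minAreaRect(pts)).round(1).tolist())
print('scene');m(s,425,195,485,245,120);print('top');m(t,150,160,190,225,110)
a=cv2.resize(s['pixels'][190:250,420:495,::-1],(600,480),interpolation=cv2.INTER_CUBIC);b=cv2.resize(t['pixels'][180:220,158:183,::-1],None,fx=8,fy=8,interpolation=cv2.INTER_CUBIC)
b=cv2.copyMakeBorder(b,0,480-b.shape[0],0,0,0);cv2.imwrite('pics/crop6.png',np.hstack([a,b]))
tt=np.array([.5945,.163,.1015]);print(proj(s,[tt]),proj(t,[tt]))
"
```

```text
rim [[311.91296222  40.2267438 ]] seen 313.5,46
scene
top
[ 4  6 12 10 95] [159.36842105 170.32631579] [[4.0, 15.0], [4.0, 6.0], [15.0, 6.0], [15.0, 15.0]]
[[446.29560315 217.52462658]] [[171.9521807  195.80577927]]
```

View pics/crop6.png

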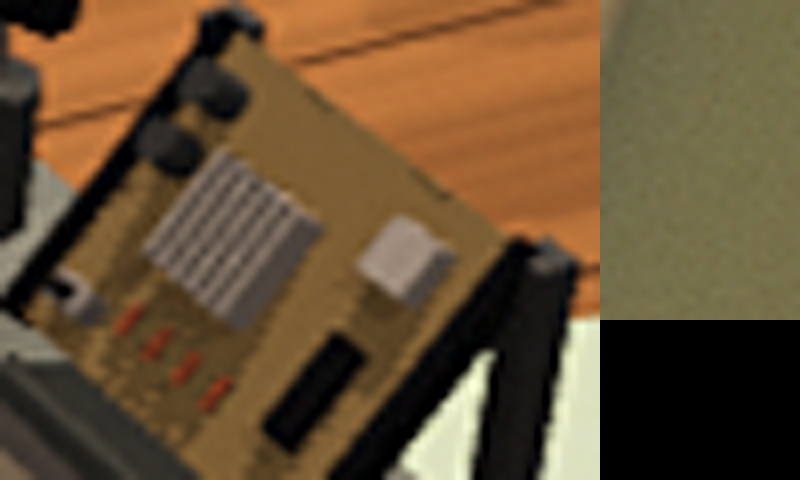

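```bash
python3 -c "
from h import *
w=load('w6');s=load('scene1');w1=load('w1');t=load('top0')
st=monitor.state();R=st['tcp_rot'];p=st['tcp_pos']
print('front pred',proj(w,[p+R@np.array([.0013+.06,0,-.0174]),p+R@np.array([.0013+.0585,0,-.0174])]),'seen ~ 314,177')
im=w['pixels'].astype(int)
for y in range(168,186): print(y,im[y,300:330:10].sum(1),end=';')
print(); 
for y in range(40,54): print(y,im[y,308:320:5].sum(1),end=';')
print()
f=ray(w,(314,177));print('front at z',plane(w,(314,177),p[2]+.0174))
sh=np.array([.0012,0,0])
def tri2(L):
  A=np.zeros((3,3));b=np.zeros(3);rs=[]
  for c,uv,d in L:
    o,v=ray(c,uv);o=o+d;P=np.eye(3)-np.outer(v,v);A+=P;b+=P@o;rs.append((P,o))
  q=np.linalg.solve(A,b);return q,[round(np.linalg.norm(P@(q-o)),4) for P,o in rs]
W=(w1,(135+(553-360)/6-.4,220+182/6-.4),sh);S=(s,(420+222/8-.4,190+228/8-.4),0*sh);T=(t,(170.7,196.7),sh)
print(tri2([W,S]));print(tri2([S,T]));print(tri2([W,S,T]))
"
```

```text
front pred [[311.71245348 180.20762755]
 [311.71236258 185.43761791]] seen ~ 314,177
168 [231 262 325];169 [325 302 305];170 [309 281 292];171 [289 278 281];172 [281 277 277];173 [282 281 274];174 [279 277 277];175 [277 252 269];176 [216 193 191];177 [42 43 46];178 [30 37 39];179 [40 32 45];180 [43 46 34];181 [60 48 55];182 [65 65 50];183 [72 74 65];184 [77 83 77];185 [81 87 84];
40 [637 640 645];41 [637 641 640];42 [631 642 638];43 [634 642 643];44 [638 637 648];45 [645 424 645];46 [437 377 417];47 [371 406 371];48 [393 401 392];49 [395 403 388];50 [399 403 390];51 [401 402 390];52 [400 404 394];53 [392 404 387];
front at z [0.59922733 0.03224801 0.17993598]
(array([0.59559129, 0.16373521, 0.10018712]), [np.float64(0.001), np.float64(0.001)])
(array([0.59440532, 0.16578877, 0.09939279]), [np.float64(0.0), np.float64(0.0)])
(array([0.59496138, 0.16454672, 0.09993436]), [np.float64(0.0017), np.float64(0.0006), np.float64(0.0013)])
```

Triangulated target is (0.595, 0.164, 0.100), with residuals ≤ 2 mm. The crop shows the fins centred at about scene px (447.3,218). Approaching the aim pose slowly.

Emit:
servo_tool --steps '[{"linear": [0.02,0.001,0.0007],"rotation": [0,0,0],"claw": 0.1},{"linear": [0.02,0.001,0.0005],"rotation": [0,0,0],"claw": 0.1},{"linear": [0.0195,0,0.0005],"rotation": [0,0,0],"claw": 0.1},{"linear": [0,0,0],"rotation": [0,0,0],"claw": 0.1},{"linear": [0,0,0],"rotation": [0,0,0],"claw": 0.1}]'

```text
clock: 14.4
tcp_pos: [0.6009, 0.0308, 0.1606]
tcp_rot: [[-0.044, 0.999, -0.0], [0.999, 0.044, -0.0], [-0.0, -0.0, -1.0]]
force: [0.7, -0.2, -2.1]
opening: 0.0249
```

```bash
python3 -c "
from h import *
show();c=grab('scene','scene2');grab('wrist','w7')
x0,y0=300,150
a=cv2.resize(c['pixels'][y0:y0+120,x0:x0+160,::-1],None,fx=5,fy=5,interpolation=cv2.INTER_CUBIC)
s=monitor.state();R=s['tcp_rot'];p=s['tcp_pos']
def P(v): return proj(c,[p+R@np.array(v)])[0]
o=np.array([.0015,0,0])
for v,col in [([.0943,0,.0291],(0,0,255)),([.0943+.05*.766,0,.0291+.05*.643],(255,0,255)),([.06,.013,-.017],(0,255,0)),([-.06,.013,-.017],(0,255,0)),([-.06,.013,.017],(0,255,0)),([.06,.013,.017],(0,255,0)),([-.06,-.013,-.017],(255,255,0))]:
  q=P(np.array(v)+o);print(v,q.round(1)); cv2.circle(a,tuple(int(k) for k in ((q-[x0,y0])*5+2)),3,col,1)
cv2.imwrite('pics/crop7.png',a)"
```

```text
14.4 [0.6009 0.0308 0.1606] yaw 2.51 z [-0. -0. -1.] F [ 0.7 -0.2 -2.1] T [-0.09 -0.   -0.01] j [  2.9  20.8 -10.4  58.8  -0.   90.4] op 0.0249
[0.0943, 0, 0.0291] [432.1 209.1]
[0.1326, 0, 0.061250000000000006] [446.9 218.5]
[0.06, 0.013, -0.017] [423.  195.5]
[-0.06, 0.013, -0.017] [365.4 210.9]
[-0.06, 0.013, 0.017] [364.7 227. ]
[0.06, 0.013, 0.017] [421.3 211.3]
[-0.06, -0.013, -0.017] [358.3 203.9]
```

View pics/crop7.png

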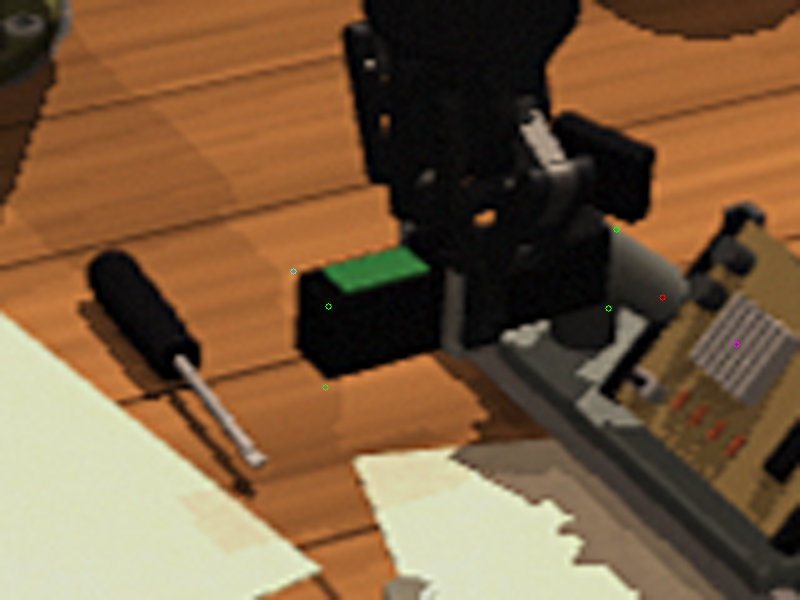

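The aim point (737,343) falls on the sink's middle, but the barrel's rear looks about 2 px high, which suggests the nose has sagged a few degrees in the grip. I'm measuring the pitch from the bottom edge.

```bash
python3 -c "
from h import *
c=load('scene2');g=c['pixels'].astype(float).sum(2)
g5=cv2.resize(g[195:235,360:425],None,fx=1,fy=8,interpolation=cv2.INTER_CUBIC)
s=monitor.state();R=s['tcp_rot'];p=s['tcp_pos']
E=[]
for x in list(range(368,387))+list(range(394,401)):
  col=g[:,x]; bg=None
  for y in range(236,205,-1):
    if col[y]<90: break
  a,b=col[y],col[y+1]
  # sub-pixel crossing at 120
  yy=y+(120-a)/(b-a) if b>120 else y+1
  E.append((x,yy))
E=np.array(E);print(E.round(1).tolist())
L=E[E[:,0]<387];fl=np.polyfit(L[:,0],L[:,1],1);fa=np.polyfit(E[:,0],E[:,1],1);print('slope',fl[0],fa[0],'y@370,@385',np.polyval(fl,[370,385]))
for th in(0,1,2,3,4,5):
  M=Ro.from_euler('y',-th,degrees=True).as_matrix() # nose down: tool x toward +z
  q=proj(c,[p+R@(M@np.array([x,.013,.017])+[.0015,0,-.0004]) for x in(-.06,.06)])
  sl=(q[1]-q[0])[1]/(q[1]-q[0])[0];print(th,M[:,0].round(2),q.round(1).tolist(),round(sl,4),'y@370,385',q[0,1]+sl*(np.array([370,385])-q[0,0]))
"
```

```text
[[368.0, 224.4], [369.0, 224.3], [370.0, 224.2], [371.0, 224.0], [372.0, 223.4], [373.0, 223.3], [374.0, 223.1], [375.0, 222.6], [376.0, 222.4], [377.0, 222.2], [378.0, 222.0], [379.0, 221.4], [380.0, 221.3], [381.0, 221.1], [382.0, 220.6], [383.0, 220.4], [384.0, 220.2], [385.0, 220.1], [386.0, 220.0], [394.0, 219.8], [395.0, 219.7], [396.0, 219.0], [397.0, 218.9], [398.0, 218.7], [399.0, 219.0], [400.0, 221.0]]
slope -0.2708638792610674 -0.16334388332935768 y@370,@385 [224.06257617 219.99961798]
0 [1. 0. 0.] [[364.7, 226.8], [421.3, 211.1]] -0.278 y@370,385 [225.34769834 221.17761408]
1 [1.   0.   0.02] [[364.6, 226.4], [421.1, 211.6]] -0.2613 y@370,385 [224.95569526 221.03628229]
2 [1.   0.   0.03] [[364.4, 225.9], [420.9, 212.1]] -0.2445 y@370,385 [224.56481122 220.89685276]
3 [1.   0.   0.05] [[364.3, 225.5], [420.7, 212.6]] -0.2277 y@370,385 [224.17481652 220.7592515 ]
4 [1.   0.   0.07] [[364.3, 225.0], [420.5, 213.1]] -0.2108 y@370,385 [223.78548154 220.6234069 ]
5 [1.   0.   0.09] [[364.2, 224.5], [420.3, 213.6]] -0.1938 y@370,385 [223.39657609 220.48924957]
```

```bash
python3 -c "
from h import *
def rim(c,x,y0,y1):
  g=c['pixels'][:,x-1:x+2].astype(float).sum(2).mean(1); d=np.abs(np.diff(g[y0:y1]));return y0+d.argmax()+.5
def fr(c,x,y0,y1):
  g=c['pixels'][:,x-3:x+4].astype(float).sum(2).mean(1); d=-np.diff(g[y0:y1]);return y0+d.argmax()+.5
w4,w7=load('w4'),load('w7')
r4,f4=rim(w4,315,90,118),fr(w4,315,145,165)
r7,f7=rim(w7,313,25,60),fr(w7,313,165,190);print(r4,f4,r7,f7)
def fit(c,C,R,xr,r,f):
  # wand centre C, axes R(tool-like: x fwd, z down); offset along x from front edge, pred rim
  for th in(0,1,2,3):
    M=Ro.from_euler('y',-th,degrees=True).as_matrix()
    F=lambda o:proj(c,[C+R@(M@np.array([.0595,0,-.0165])+[o,0,0])])[0][1]
    o=np.linspace(-.01,.01,401);ob=o[np.argmin([abs(F(k)-f) for k in o])]
    q=proj(c,[C+R@(M@(np.array([.0943,0,.0291])+.012*np.array([.643,0,-.766]))+[ob,0,0])])[0]
    print(th,'o',round(ob,4),'rim pred',q.round(1),'seen',r)
R=Rdown(20.2);fit(w4,np.array([.48911,-.26292,.063]),R,315,r4,f4)
s=monitor.state();fit(w7,s['tcp_pos']+[0,0,.0004],s['tcp_rot'],313,r7,f7)
"
```

```text
102.5 155.5 44.5 176.5
0 o 0.0007 rim pred [313.8  98.9] seen 102.5
1 o 0.0003 rim pred [313.8 100. ] seen 102.5
2 o -0.0 rim pred [313.9 101. ] seen 102.5
3 o -0.0004 rim pred [313.9 102.1] seen 102.5
0 o 0.0025 rim pred [312.4  36. ] seen 44.5
1 o 0.002 rim pred [312.4  39.7] seen 44.5
2 o 0.0016 rim pred [312.4  43.3] seen 44.5
3 o 0.0012 rim pred [312.4  46.6] seen 44.5
```

The pitch checks agree (0.4° and 0.6°), so the body is level and I'm keeping the pose. A 1 mm trim, then hold.

Emit:
servo_tool --steps '[{"linear": [-0.001,0,0],"rotation": [0,0,0],"claw": 0.1},{"linear": [0,0,0],"rotation": [0,0,0],"claw": 0.1},{"linear": [0,0,0],"rotation": [0,0,0],"claw": 0.1},{"linear": [0,0,0],"rotation": [0,0,0],"claw": 0.1},{"linear": [0,0,0],"rotation": [0,0,0],"claw": 0.1}]'

```text
clock: 15.12
tcp_pos: [0.601, 0.0294, 0.1606]
tcp_rot: [[-0.043, 0.999, 0.0], [0.999, 0.043, 0.0], [0.0, 0.0, -1.0]]
force: [0.3, 0.2, -2.5]
opening: 0.0253
```

Emit:
servo_tool --steps '[{"linear": [0,0,0],"rotation": [0,0,0],"claw": 0.1},{"linear": [0,0,0],"rotation": [0,0,0],"claw": 0.1},{"linear": [0,0,0],"rotation": [0,0,0],"claw": 0.1},{"linear": [0,0,0],"rotation": [0,0,0],"claw": 0.1},{"linear": [0,0,0],"rotation": [0,0,0],"claw": 0.1}]'

```text
clock: 15.75
tcp_pos: [0.601, 0.0294, 0.1606]
tcp_rot: [[-0.043, 0.999, 0.0], [0.999, 0.043, 0.0], [0.0, 0.0, -1.0]]
force: [-0.3, 0.0, -1.6]
opening: 0.0252
```

Emit:
servo_tool --steps '[{"linear": [0,0,0],"rotation": [0,0,0],"claw": 0.1},{"linear": [0,0,0],"rotation": [0,0,0],"claw": 0.1},{"linear": [0,0,0],"rotation": [0,0,0],"claw": 0.1},{"linear": [0,0,0],"rotation": [0,0,0],"claw": 0.1},{"linear": [0,0,0],"rotation": [0,0,0],"claw": 0.1}]'

```text
clock: 16.38
tcp_pos: [0.601, 0.0294, 0.1606]
tcp_rot: [[-0.043, 0.999, -0.0], [0.999, 0.043, 0.0], [0.0, -0.0, -1.0]]
force: [-0.4, -0.1, -2.0]
opening: 0.0253
```

Emit:
servo_tool --steps '[{"linear": [0,0,0],"rotation": [0,0,0],"claw": 0.1},{"linear": [0,0,0],"rotation": [0,0,0],"claw": 0.1},{"linear": [0,0,0],"rotation": [0,0,0],"claw": 0.1},{"linear": [0,0,0],"rotation": [0,0,0],"claw": 0.1},{"linear": [0,0,0],"rotation": [0,0,0],"claw": 0.1}]'

```text
clock: 17.0
tcp_pos: [0.601, 0.0294, 0.1606]
tcp_rot: [[-0.043, 0.999, -0.0], [0.999, 0.043, 0.0], [0.0, -0.0, -1.0]]
force: [0.6, 0.2, -1.9]
opening: 0.0249
```

Emit:
servo_tool --steps '[{"linear": [0,0,0],"rotation": [0,0,0],"claw": 0.1},{"linear": [0,0,0],"rotation": [0,0,0],"claw": 0.1},{"linear": [0,0,0],"rotation": [0,0,0],"claw": 0.1},{"linear": [0,0,0],"rotation": [0,0,0],"claw": 0.1},{"linear": [0,0,0],"rotation": [0,0,0],"claw": 0.1}]'

```text
clock: 17.62
tcp_pos: [0.601, 0.0294, 0.1606]
tcp_rot: [[-0.043, 0.999, -0.0], [0.999, 0.043, -0.0], [-0.0, -0.0, -1.0]]
force: [0.5, 0.2, -1.7]
opening: 0.0253
```

```bash
python3 -c "
from h import *
show();s=monitor.state();p=s['tcp_pos'];plan([((.601,-.03,.165),2.5),((.4899,-.264,.165),20.2)],mm=35)"
```

```text
17.62 [0.601  0.0294 0.1606] yaw 2.46 z [-0. -0. -1.] F [ 0.5  0.2 -1.7] T [-0.03 -0.01 -0.03] j [  2.8  20.8 -10.4  58.8  -0.   90.3] op 0.0253
->  [ 0.601 -0.03   0.165] 2.5 2
[-0.0297, -0.0013, -0.0022] [-0.0, 0.0, -0.0]
[-0.0297, -0.0013, -0.0022] [0.0, 0.0, -0.0]
->  [ 0.4899 -0.264   0.165 ] 20.2 8
[-0.0286, -0.0152, 0.0] [0.0, 0.0, -0.039]
[-0.028, -0.0162, 0.0] [0.0, 0.0, -0.039]
[-0.0274, -0.0173, 0.0] [0.0, 0.0, -0.039]
[-0.0267, -0.0184, 0.0] [0.0, 0.0, -0.039]
[-0.0259, -0.0194, 0.0] [0.0, 0.0, -0.039]
[-0.0252, -0.0204, 0.0] [0.0, 0.0, -0.039]
[-0.0244, -0.0213, 0.0] [0.0, 0.0, -0.039]
[-0.0235, -0.0222, 0.0] [0.0, 0.0, -0.039]
```

Held rock steady for about 2.5 s. Now returning.

Emit:
servo_tool --steps '[{"linear": [-0.03,-0.001,-0.002],"rotation": [0,0,0],"claw": 0.1},{"linear": [-0.0295,-0.0015,-0.002],"rotation": [0,0,0],"claw": 0.1},{"linear": [-0.0285,-0.015,0],"rotation": [0,0,-0.039],"claw": 0.1},{"linear": [-0.028,-0.016,0],"rotation": [0,0,-0.039],"claw": 0.1},{"linear": [-0.0275,-0.0175,0],"rotation": [0,0,-0.039],"claw": 0.1}]'

```text
clock: 18.25
tcp_pos: [0.5592, -0.1188, 0.1647]
tcp_rot: [[-0.161, 0.987, 0.0], [0.987, 0.161, -0.0], [-0.0, 0.0, -1.0]]
force: [0.1, -0.1, -2.0]
opening: 0.0252
```

Emit:
servo_tool --steps '[{"linear": [-0.0265,-0.0185,0],"rotation": [0,0,-0.039],"claw": 0.1},{"linear": [-0.026,-0.0195,0],"rotation": [0,0,-0.039],"claw": 0.1},{"linear": [-0.025,-0.0205,0],"rotation": [0,0,-0.039],"claw": 0.1},{"linear": [-0.0245,-0.0215,0],"rotation": [0,0,-0.039],"claw": 0.1},{"linear": [-0.0235,-0.022,0],"rotation": [0,0,-0.038],"claw": 0.1}]'

```text
clock: 18.88
tcp_pos: [0.4895, -0.2651, 0.1648]
tcp_rot: [[-0.348, 0.938, 0.0], [0.938, 0.348, -0.0], [-0.0, 0.0, -1.0]]
force: [0.8, -0.3, -2.4]
opening: 0.0252
```

Emit:
servo_tool --steps '[{"linear": [0,0,0],"rotation": [0,0,0],"claw": 0.1},{"linear": [0,0,0],"rotation": [0,0,0],"claw": 0.1}]'

```text
clock: 19.12
tcp_pos: [0.4901, -0.2638, 0.1646]
tcp_rot: [[-0.346, 0.938, 0.0], [0.938, 0.346, 0.0], [0.0, 0.0, -1.0]]
force: [0.4, -0.1, -1.8]
opening: 0.0255
```

```bash
python3 -c "
from h import *
show();plan([((.4899,-.264,.075),20.17)],mm=30)"
```

```text
19.12 [ 0.4901 -0.2638  0.1646] yaw 20.25 z [ 0.  0. -1.] F [ 0.4 -0.1 -1.8] T [-0.    0.05  0.  ] j [-28.3  16.1 -16.5  57.4   0.   41.4] op 0.0255
->  [ 0.4899 -0.264   0.075 ] 20.17 3
[-0.0, -0.0001, 0.0299] [0.0, -0.0, 0.0]
[-0.0, -0.0001, 0.0299] [0.0, 0.0, 0.0]
[-0.0, -0.0001, 0.0299] [0.0, 0.0, 0.0]
```

Emit:
servo_tool --steps '[{"linear": [0,-0.0002,0.035],"rotation": [0,0,0],"claw": 0.1},{"linear": [0,0,0.035],"rotation": [0,0,0],"claw": 0.1},{"linear": [0,0,0.02],"rotation": [0,0,0],"claw": 0.1},{"linear": [0,0,0.008],"rotation": [0,0,0],"claw": 0.1},{"linear": [0,0,0.003],"rotation": [0,0,0],"claw": 0.1}]'

```text
clock: 19.75
tcp_pos: [0.4902, -0.2637, 0.0636]
tcp_rot: [[-0.347, 0.938, 0.0], [0.938, 0.347, 0.0], [0.0, 0.0, -1.0]]
force: [-0.3, -0.0, -2.0]
opening: 0.0252
```

Emit:
servo_tool --steps '[{"linear": [0,0,0.001],"rotation": [0,0,0],"claw": 0.1},{"linear": [0,0,0],"rotation": [0,0,0],"claw": 0.1},{"linear": [0,0,0],"rotation": [0,0,0],"claw": 0.1}]'

```text
clock: 20.12
tcp_pos: [0.4902, -0.2644, 0.0632]
tcp_rot: [[-0.347, 0.938, 0.001], [0.938, 0.347, -0.0], [-0.001, 0.001, -1.0]]
force: [-0.0, 0.1, -2.6]
opening: 0.0255
```

```bash
python3 -c "
from h import *
show()"
```

```text
20.12 [ 0.4902 -0.2644  0.0632] yaw 20.28 z [ 0.001 -0.    -1.   ] F [-0.   0.1 -2.6] T [-0.05  0.01 -0.02] j [-28.3  21.5 -23.5  44.9  -0.   41.4] op 0.0255
```

Emit:
servo_tool --steps '[{"linear": [0,0,0.001],"rotation": [0,0,0],"claw": 0.1},{"linear": [0,0,0],"rotation": [0,0,0],"claw": 0.1},{"linear": [0,0,0],"rotation": [0,0,0],"claw": 0.1}]'

```text
clock: 20.5
tcp_pos: [0.4901, -0.2644, 0.0626]
tcp_rot: [[-0.347, 0.938, 0.001], [0.938, 0.347, -0.0], [-0.001, 0.001, -1.0]]
force: [-1.4, 1.5, 6.0]
opening: 0.0254
```

```bash
python3 -c "
from h import *
show()"
```

```text
20.5 [ 0.4901 -0.2644  0.0626] yaw 20.28 z [ 0.001 -0.    -1.   ] F [-1.4  1.5  6. ] T [0.08 0.37 0.  ] j [-28.3  21.6 -23.6  44.8   0.   41.4] op 0.0254
```

Seated: Fz has risen to +6 N at the same height as when I picked it up. Release and lift.

Emit:
servo_tool --steps '[{"linear": [0,0,0],"rotation": [0,0,0],"claw": 0.4},{"linear": [0,0,0],"rotation": [0,0,0],"claw": 0.6},{"linear": [0,0,0],"rotation": [0,0,0],"claw": 0.6},{"linear": [0,0,-0.02],"rotation": [0,0,0],"claw": 0.6},{"linear": [0,0,-0.05],"rotation": [0,0,0],"claw": 0.6}]'

```text
clock: 21.12
tcp_pos: [0.4878, -0.2631, 0.1299]
tcp_rot: [[-0.347, 0.938, -0.005], [0.938, 0.347, 0.003], [0.004, -0.004, -1.0]]
force: [0.9, -0.2, 0.2]
opening: 0.0509
```

Emit:
servo_tool --steps '[{"linear": [0,0,-0.06],"rotation": [0,0,0],"claw": 0.8},{"linear": [0,0,-0.058],"rotation": [0,0,0],"claw": 0.8},{"linear": [0.011,-0.003,0],"rotation": [0,0,0.028],"claw": 0.8},{"linear": [0,0,0],"rotation": [0,0,0],"claw": 0.8},{"linear": [0,0,0],"rotation": [0,0,0],"claw": 0.8}]'

```text
clock: 21.75
tcp_pos: [0.4824, -0.2545, 0.2481]
tcp_rot: [[-0.321, 0.947, -0.002], [0.947, 0.321, 0.001], [0.002, -0.002, -1.0]]
force: [0.2, 0.9, -1.2]
opening: 0.0685
```

```bash
python3 -c "
from h import *
show();w=grab('wrist','w8');t=grab('top','top4')
def fr(c,x,y0,y1,s=-1):
  g=c['pixels'][:,x-3:x+4].astype(float).sum(2).mean(1); d=s*np.diff(g[y0:y1]);return y0+d.argmax()+.5
for n in('w4','w8'):
  c=load(n);im=c['pixels'].astype(int);g=(im[...,1]-im[...,0]>25);g[:225]=0;g[325:]=0;g[:,:250]=0;g[:,380:]=0;ys,xs=np.where(g)
  k=(im.min(2)>130)&(im.max(2)-im.min(2)<40);k[:178]=0;k[210:]=0;k[:,:308]=0;k[:,326:]=0;yb,xb=np.where(k)
  S=plane(c,(xs.mean(),ys.mean()),.08);B=plane(c,(xb.mean(),yb.mean()),.08);d=B-S
  print(n,'screen',S.round(4),len(xs),'button',B.round(4),len(xb),'ang',np.degrees(np.arctan2(d[1],d[0])).round(2))
a=cv2.cvtColor(load('top0')['pixels'],cv2.COLOR_RGB2GRAY);b=cv2.cvtColor(t['pixels'],cv2.COLOR_RGB2GRAY)
for n,(x0,y0,x1,y1) in dict(board=(146,150,200,232),flux=(255,168,280,194),spool=(240,118,274,152),driver=(246,258,268,350),feet=(150,292,210,318),meter=(470,142,528,228),spare=(424,325,488,390),orange=(355,145,430,208)).items():
  r=cv2.matchTemplate(cv2.resize(b[y0-6:y1+6,x0-6:x1+6],None,fx=5,fy=5,interpolation=cv2.INTER_CUBIC),cv2.resize(a[y0:y1,x0:x1],None,fx=5,fy=5,interpolation=cv2.INTER_CUBIC),cv2.TM_CCOEFF_NORMED);m=cv2.minMaxLoc(r);print(n,round(m[1],3),np.array(m[3])/5-6)
# knob bar direction in top
k=((t['pixels'].astype(int).sum(2)<170)).astype(np.uint8)[236:278,145:198];n,l,st,ce=cv2.connectedComponentsWithStats(k)
i=1+st[1:,4].argmax();pts=np.argwhere(l==i)[:,::-1].astype(np.float32);print('knob',cv2.minAreaRect(pts),cv2.fitEllipse(pts)[2],st[i])
cv2.imwrite('pics/fin.png',np.hstack([cv2.resize(t['pixels'][230:290,140:215,::-1],(500,400),interpolation=cv2.INTER_CUBIC)]))
"
```

```text
21.75 [ 0.4824 -0.2545  0.2481] yaw 18.7 z [-0.002  0.001 -1.   ] F [ 0.2  0.9 -1.2] T [0.01 0.01 0.03] j [-27.8  12.2 -10.3  67.7  -0.   43.5] op 0.0685
w4 screen [ 0.5008 -0.2952  0.08  ] 853 button [ 0.4774 -0.2311  0.08  ] 113 ang 110.02
w8 screen [ 0.5015 -0.2957  0.08  ] 846 button [ 0.4778 -0.2314  0.08  ] 116 ang 110.2
board 0.989 [ 0.  -0.6]
flux 0.998 [0. 0.]
spool 0.992 [0. 0.]
driver 0.997 [0. 0.]
feet 0.997 [0. 0.]
meter -0.089 [-6.  6.]
spare 0.1 [6.  3.4]
orange 0.77 [-0.2 -0.2]
knob ((24.083499908447266, 18.367385864257812), (24.422643661499023, 7.269171714782715), 77.19573211669922) 161.8545379638672 [18  7 13 24 98]
```

```bash
python3 -c "
from h import *
show();print(sign_off())"
```

```text
21.85 [ 0.4825 -0.2547  0.2481] yaw 18.69 z [-0.002  0.001 -1.   ] F [-0.2  0.9 -0.3] T [-0.01 -0.02 -0.01] j [-27.8  12.2 -10.2  67.7  -0.   43.5] op 0.0684
the job is handed in; nothing more can be done
None
```

I handed the job in at 21.9 s: the knob is tight, the thermometer was held on the heat sink and it is back in its rest. The one thing not fully as asked is that the carriage shifted about 1 mm while I turned the knob.

- **Knob:** I turned it clockwise until the torque jumped from about 0 to 1.9 N m, taken as the stop. A last top-camera check puts the bar at about 13°, against 18° expected for fully tight. I put the gap down to the bar's side faces in the mask.
- **Carriage:** The top camera showed the board 0.6–0.8 px along the rail from its start, about 1–1.3 mm. It moved before the clamp locked, and I did not loosen the clamp to correct it.
- **Thermometer hold:** It was held still for about 2.5 s (TCP reading steady to 0.1 mm) with the nose about 5 cm from the middle of the finned sink. The body was level to about 0.6°. I estimate the aim is good to about 2 mm, as the camera views disagreed by 1–2 mm, and the force readings showed no contact.
- **Return:** It is back in its rest within about 1 mm and 0.2° of where it lay, and the gripper is open and clear of it.
- **Other things on the bench:** The flux, spool and screwdriver show no movement. The meter and spare board could not be checked because the arm hid them from the top camera at the end, but nothing went near them. The orange rest matched poorly for the same reason, with no shift seen.

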